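# Pry open the tool box and put the glazing tools away

## Robot

A 6-joint arm with a two-finger parallel gripper is mounted at the origin on the work surface. World frame = base frame: x ahead of the robot, y to its left, z up, the work surface at z = 0. Lengths are in mm, angles in rad, forces in N, time in s.
With the tool pointing down it reaches from about 325 to 775 mm from the base axis. Payload 5.5 kg.
Tool frame: the origin (TCP) lies at the centre of the arm's flange, where the gripper is bolted on; the fingertips stand ctrl.finger_overhang ahead of it and the grasp point (between the pads) lies 163 mm ahead of it (ctrl.finger_overhang is the distance from the TCP to the fingertips, in mm); z points along the fingers, y is the line along which they close (so a half turn about z gives the same grasp; the last joint's range is limited). The gripper opens to 88 mm and grips with 3 to 60 N. Pads are 20 mm wide; open, the fingers measure 115 mm over their backs; the gripper's body (75 mm by 178 mm) begins 61 mm behind the grasp point.
Start: joints at [-1.33, 0.091, 1.231, -0, 1.82, -0.057], TCP at [176.05, -573.606, 404.631] pointing down, gripper open.
Joint ranges: [-2.87, 2.87], [-0.86, 2.18], [0.17, 2.46], [-1.51, 4.65], [0.06, 2.69], [-2.65, 2.65]. Speed limits (rad/s): [2.57, 2.57, 3.01, 3.14, 3.14, 3.14].

## Interface

Orientations are given as [roll, pitch, yaw] about the fixed x, y, z axes, in that order (R = Rz(yaw) Ry(pitch) Rx(roll)).
In Python, from cell import ctrl gives the robot as it stands.
- The arm moves only by the shell command python3 -m creep 'ROWS' [OPENING] [FORCE]. ROWS is JSON, a list of rows, each a list of 2 entries, a list of its own where there are three numbers: the shift along the tool's x, y, z in mm, then the turn, a rotation vector about the tool's x, y, z in rad. In form: [[[dx, dy, dz], [wx, wy, wz]], ...]. A call has 1 to 12 rows; each row shifts and turns the commanded pose from where the row before left it, along the tool's axes as they then stand; what a row does not reach is not made up. A row lasts 1/10 s, in which the tool goes at most 50 mm and 8.59 degrees, less where a joint would pass 70% of its speed; a pose out of reach is approached as far as the arm can. A call with a gripper value outside its range is refused whole. OPENING is the finger opening in mm, from 0 to 87.8, set as the call begins (- or left out, the last holds). The fingers move at their own pace and stop on an object; FORCE is the grip in N (left out, the last holds). Time passes only in rows, so rows that do not move let the fingers close. It gives the time, the measured TCP pose, the force, the opening and the grip force at its end, in the units of the state.
- ctrl.get_obs(): the state, without advancing time (a new reading comes with each control period).
- ctrl.read_camera(name): name is "scene" or "top"; returns a dict with "color" (400x640x3 uint8, blue, green, red), "depth" (400x640 float32, mm along the optical axis (not along the pixel's ray), 0 where there is no reading), "camera_matrix" (3x3 intrinsics, pixels), "k1" (the pictures are not rectified: a ray, as slopes to the right and down, at radius r is drawn at 1 + k1 r^2 times it, then the intrinsics apply), "cam_to_world" (4x4, takes a point from camera to world coordinates). Camera axes: x right, y up, looking along -z (the intrinsics and any distortion apply to the point x, -y, -z); pixel columns grow to the right and rows downward; lengths in mm; the calibration is good to about 2 mm. A picture is of the moment at which its call begins.
- ctrl.job_done(): hands the job in; it is judged then, once.
The state is a dict: "time": time; "joint_pos": joint angles; "qvel": joint speeds; "joint_efforts": joint torques, N m; "tool_pos": TCP position; "tool_rot": TCP orientation; "force": force on the tool from outside, world axes, zero at the start; "ft_torque": the same for the moment, N m; "grip_width": opening from 0.0 (shut) to 1.0 (fully open); "grip_force": force on a finger pad.
Only numpy, scipy, OpenCV 4.12 (cv2) and the standard library are available. Lean on these libraries where they do the work, as an engineer would, in place of code of your own. Each camera call takes 0.05 s, during which the arm holds its last target. There are 200 camera calls.

## Task

Take the palette knife, slip its blade into the slot under the lid of the wooden box and lever the lid open with it, without fingers on the lid until the blade has raised it well clear; then lay every brush and scraper from the board flat in the box, one to a lane, lengthwise, with the head (bristles or steel plate) towards the hinge side. Lay the knife back flat in its white tray and finally close the lid gently, fully down; leave the jar, the cup and the tile alone.

Things in the scene. Friction and masses are not known exactly. Their poses are not given: they have to be found in the camera images.
- toolbox: Fixed dark wooden box, 196 (x) by 276 (y) by 60 mm high, walls 8, floor 6 thick. Origin: centre of underside. -x: front, with the pry slot; +x: hinge side; z up. Inside, four lanes run along x, 50 wide, 180 long, centred at y = -84, -28, 28, 84 mm, between ribs only 9 mm high; beyond the outer lanes a 21 mm wide ledge, 9 mm high, up to the side wall.
- lid (a joint): Lid angle: 0 shut, grows as it opens (upward, about the hinge on the box's +x rim) to 1.95 rad; past 1.57 it leans back. The lid is a flat wooden panel 196 by 276 by 7 mm, 160 g, no handle, flush with the box all round. The hinge is stiff: the lid stays where it is left.
- lid_edge (a point): Middle of the lid's front edge, on the lid's underside, 196 mm from the hinge axis (60 mm above the table when shut; the lid's top is then at 67 mm).
- lid_hinge (a point): Middle of the lid's hinge axis, on the box's +x rim, 60 mm above the table; the axis runs along the box's y.
- slot (a point): Middle of the mouth of the pry slot in the front wall: a gap 90 wide (box y) and 12 high (48 to 60 mm above the table) straight under the lid's front edge; it goes right through the 8 mm wall.
- lane0 (a point): Centre of lane 0, on the box's inner floor.
- lane1 (a point): Centre of lane 1, on the box's inner floor.
- lane2 (a point): Centre of lane 2, on the box's inner floor.
- lane3 (a point): Centre of lane 3, on the box's inner floor.
- tray: Fixed shallow white plastic tray for the knife, 216 (its x) by 66 (its y) mm outside, rim 8 mm high, walls and floor 4 mm. Origin: centre of its underside.
- knife: Palette knife, 175 long: wooden handle 90 long, 20 wide, 24 tall (x = -45..45 mm) and a stiff steel blade 85 long, 28 wide, 3 thick (x = 45..130 mm), at the handle's mid-height. Origin: centre of the handle, 12 mm above its underside; +x to the blade, z up; the same either side up. Good grip at x = 15 mm. 90 g.
- knife_tip (a point): Tip of the knife blade, middle of its thickness, 130 mm ahead of the knife's origin.
- board: Fixed plywood board 220 (x) by 340 (y) by 6 mm on which the tools to put away lie. Origin: centre of its underside.
- brush0: Flat glaze brush; steel ferrule and dark bristles make a head 40 wide, 14 thick, x = 12..75 mm. Wooden handle x = -75..12 mm, 20 wide, 24 tall, box section; good grip at x = -25 mm. Origin: middle of the 150 mm length, at the handle's mid-height, 12 mm above its underside; +x from handle to head, z up; the same either side up. 40 to 85 g. May be absent.
- brush1: Second, identical flat brush. May be absent.
- scraper0: Flat scraper with a steel plate 40 wide, 3 thick, x = 24..75 mm, at the handle's mid-height. Wooden handle x = -75..12 mm, 20 wide, 24 tall, box section; good grip at x = -25 mm. Origin: middle of the 150 mm length, at the handle's mid-height, 12 mm above its underside; +x from handle to head, z up; the same either side up. 40 to 85 g. May be absent.
- scraper1: Second, identical scraper. May be absent.
- brush0_tip (a point): Middle of the head's free end of brush0, 75 mm ahead of its origin, at mid-height.
- brush1_tip (a point): Middle of the head's free end of brush1, 75 mm ahead of its origin, at mid-height.
- scraper0_tip (a point): Middle of the head's free end of scraper0, 75 mm ahead of its origin, at mid-height.
- scraper1_tip (a point): Middle of the head's free end of scraper1, 75 mm ahead of its origin, at mid-height.
- jar: Small glass glaze jar, 56 mm across, 75 high, a bystander. Origin: centre of the underside.
- cup: White ceramic cup, 72 mm across, 85 high, a bystander. Origin: centre of the underside.
- tile: Painted terracotta tile 100 x 100 x 9 mm, a bystander. Origin: centre of the underside.
Things that resemble listed ones, but are neither listed nor needed, are in the scene too. Leave any orange look-alike of the scraper0 alone. What is shaped like the brush1 but turquoise is not meant.

How it is judged (in metres and radians):
On the way, in this order (a step that is already met when the one before it is completed fails the run):
1. the lid is raised by the knife blade (more than 0.25 rad, blade bearing on the lid, no finger on it) (value of joint lid above 0.25 rad and contact force between knife and lid above 0.2 N and contact force between the fingers and lid below 0.2 N), for 0.1 s.
2. with the lid open every brush and scraper present lies flat in a lane, head towards the hinge (z of brush0 in the frame of toolbox between 0.014 and 0.023 m and x of brush0 in the frame of toolbox between -0.03 and 0.03 m and angle between the z axis of each of brush0, brush1, scraper0, scraper1 and the z axis of toolbox, either way round below 0.12 rad and x of each of brush0_tip, brush1_tip, scraper0_tip, scraper1_tip in the frame of toolbox above 0.05 m and angle between the x axis of each of brush0, brush1, scraper0, scraper1 and the x axis of toolbox, either way round below 0.2 rad and (y of brush0 in the frame of toolbox between -0.098 and -0.07 m or y of brush0 in the frame of toolbox between -0.042 and -0.014 m or y of brush0 in the frame of toolbox between 0.014 and 0.042 m or y of brush0 in the frame of toolbox between 0.07 and 0.098 m) and z of brush1 in the frame of toolbox between 0.014 and 0.023 m and x of brush1 in the frame of toolbox between -0.03 and 0.03 m and (y of brush1 in the frame of toolbox between -0.098 and -0.07 m or y of brush1 in the frame of toolbox between -0.042 and -0.014 m or y of brush1 in the frame of toolbox between 0.014 and 0.042 m or y of brush1 in the frame of toolbox between 0.07 and 0.098 m) and z of scraper0 in the frame of toolbox between 0.014 and 0.023 m and x of scraper0 in the frame of toolbox between -0.03 and 0.03 m and (y of scraper0 in the frame of toolbox between -0.098 and -0.07 m or y of scraper0 in the frame of toolbox between -0.042 and -0.014 m or y of scraper0 in the frame of toolbox between 0.014 and 0.042 m or y of scraper0 in the frame of toolbox between 0.07 and 0.098 m) and z of scraper1 in the frame of toolbox between 0.014 and 0.023 m and x of scraper1 in the frame of toolbox between -0.03 and 0.03 m and (y of scraper1 in the frame of toolbox between -0.098 and -0.07 m or y of scraper1 in the frame of toolbox between -0.042 and -0.014 m or y of scraper1 in the frame of toolbox between 0.014 and 0.042 m or y of scraper1 in the frame of toolbox between 0.07 and 0.098 m) and value of joint lid above 0.6 rad), for 0.2 s.
At the end, for the whole second after the job is handed in: Every tool present rests flat on the box floor in its own lane (middle within 14 mm of the lane's centre line and 30 mm of its mid-length, along it within 0.2 rad), head to the hinge; lid under 0.04 rad; knife flat on its tray's floor, handle between the walls (z of brush0 in the frame of toolbox between 0.014 and 0.023 m and x of brush0 in the frame of toolbox between -0.03 and 0.03 m and angle between the z axis of each of brush0, brush1, scraper0, scraper1 and the z axis of toolbox, either way round below 0.12 rad and x of each of brush0_tip, brush1_tip, scraper0_tip, scraper1_tip in the frame of toolbox above 0.05 m and angle between the x axis of each of brush0, brush1, scraper0, scraper1 and the x axis of toolbox, either way round below 0.2 rad and (y of brush0 in the frame of toolbox between -0.098 and -0.07 m or y of brush0 in the frame of toolbox between -0.042 and -0.014 m or y of brush0 in the frame of toolbox between 0.014 and 0.042 m or y of brush0 in the frame of toolbox between 0.07 and 0.098 m) and z of brush1 in the frame of toolbox between 0.014 and 0.023 m and x of brush1 in the frame of toolbox between -0.03 and 0.03 m and (y of brush1 in the frame of toolbox between -0.098 and -0.07 m or y of brush1 in the frame of toolbox between -0.042 and -0.014 m or y of brush1 in the frame of toolbox between 0.014 and 0.042 m or y of brush1 in the frame of toolbox between 0.07 and 0.098 m) and z of scraper0 in the frame of toolbox between 0.014 and 0.023 m and x of scraper0 in the frame of toolbox between -0.03 and 0.03 m and (y of scraper0 in the frame of toolbox between -0.098 and -0.07 m or y of scraper0 in the frame of toolbox between -0.042 and -0.014 m or y of scraper0 in the frame of toolbox between 0.014 and 0.042 m or y of scraper0 in the frame of toolbox between 0.07 and 0.098 m) and z of scraper1 in the frame of toolbox between 0.014 and 0.023 m and x of scraper1 in the frame of toolbox between -0.03 and 0.03 m and (y of scraper1 in the frame of toolbox between -0.098 and -0.07 m or y of scraper1 in the frame of toolbox between -0.042 and -0.014 m or y of scraper1 in the frame of toolbox between 0.014 and 0.042 m or y of scraper1 in the frame of toolbox between 0.07 and 0.098 m) and value of joint lid below 0.04 rad and x of knife in the frame of tray between -0.07 and 0.07 m and y of knife in the frame of tray between -0.026 and 0.026 m and z of knife in the frame of tray between 0.012 and 0.021 m and angle between the z axis of knife and the z axis of tray, either way round below 0.15 rad and linear speed of each of brush0, brush1, scraper0, scraper1, knife below 0.02 m/s); the robot touches nothing.
It fails at once if the jar is disturbed (moved over 30 mm) (distance of jar from where it was at the start of the episode above 0.03 m).
It fails at once if the cup is disturbed (moved over 30 mm) (distance of cup from where it was at the start of the episode above 0.03 m).
It fails at once if the tile is disturbed (moved over 30 mm) (distance of tile from where it was at the start of the episode above 0.03 m).
It fails at once if the lid is slammed (falls faster than 4 rad/s) (velocity of joint lid below -4 rad/s).
Of brush0, brush1, scraper0, scraper1 only 2 to 4 are there at a start; the rules pass over those that are not, and their reading is None.
At some moment in a run one of brush0, brush1, scraper0, scraper1, knife may be knocked a few centimetres aside while the robot is not near it.
Once in a run the grip may slacken for a moment while it holds something.
It also fails if it takes over 210 s, if anything falls off the work surface, if the arm or the gripper's body presses on something with over 40 N, if the wrist force passes 120 N, or if a joint passes its speed limit or range.

## Working session

There is one attempt and no reset: what is moved stays moved. The work goes in short steps, Python scripts to look and compute and a shell command to move; the robot and the scene stay as the last step left them, time stands still between calls to the robot, and variables do not carry over. Pictures are saved under pics/ and viewed, at most 14 in all, crops included, and the job is handed in when it is done.

```bash
ls; mkdir -p pics; cat > h.py <<'E'
import numpy as np, cv2
from cell import ctrl
from scipy.spatial.transform import Rotation as R
def snap(n):
    c=ctrl.read_camera(n); np.savez('%s.npz'%n,**c); return c
def load(n): return dict(np.load('%s.npz'%n))
def w(c,u,v,z=None):
    """pixel -> world; by depth or on plane z"""
    K=c['camera_matrix'];x,y=(u-K[0,2])/K[0,0],(v-K[1,2])/K[1,1];a,b=x,y
    for _ in range(20):
        f=1+float(c['k1'])*(a*a+b*b);a,b=x/f,y/f
    T=c['cam_to_world'];d=np.array([a,-b,-1.])
    if z is None: s=c['depth'][int(round(v)),int(round(u))]
    else: s=(z-T[2,3])/(T[:3,:3]@d)[2]
    return T[:3,:3]@(d*s)+T[:3,3]
E
python3 - <<'E'
from h import *
for n in('top','scene'):
    c=snap(n);cv2.imwrite(f'pics/{n}0.png',cv2.resize(c['color'],(800,500),interpolation=cv2.INTER_CUBIC));print(c['cam_to_world'].round(2),c['camera_matrix'],c['k1'])
o=ctrl.get_obs();print(o,ctrl.finger_overhang)
E
```

```text
pics
[[ 3.00000e-02  9.80000e-01 -1.90000e-01  3.13200e+02]
 [-1.00000e+00  3.00000e-02  0.00000e+00  4.23300e+01]
 [ 1.00000e-02  1.90000e-01  9.80000e-01  1.16157e+03]
 [ 0.00000e+00  0.00000e+00  0.00000e+00  1.00000e+00]] [[372.20591926   0.         321.18728052]
 [  0.         372.20591926 203.42453349]
 [  0.           0.           1.        ]] -0.021820234199009535
[[-5.00000e-01 -5.50000e-01  6.70000e-01  1.50713e+03]
 [ 8.70000e-01 -3.30000e-01  3.80000e-01  6.05790e+02]
 [ 2.00000e-02  7.70000e-01  6.40000e-01  1.02459e+03]
 [ 0.00000e+00  0.00000e+00  0.00000e+00  1.00000e+00]] [[484.16346059   0.         321.09186406]
 [  0.         484.16346059 201.70088541]
 [  0.           0.           1.        ]] -0.10474330691532746
{'time': 0.1, 'joint_pos': array([-1.32969039e+00,  9.17481162e-02,  1.23175804e+00,  7.32128720e-06,
        1.81979135e+00, -5.67218246e-02]), 'qvel': array([ 0.00112474, -0.00104842, -0.00436657, -0.00057089, -0.00057191,
       -0.00179902]), 'joint_efforts': array([ 2.72707992e-03, -4.47857773e+01, -4.07570708e+01,  7.00814766e-02,
        2.84133176e-02, -1.13165372e-04]), 'tool_pos': array([ 176.06430326, -573.63366461,  403.64510264]), 'tool_rot': array([-3.13989095e+00, -1.03737586e-04,  2.97829476e-01]), 'force': array([-0.16650274,  0.71151009, -0.07807791]), 'ft_torque': array([-0.01094892, -0.01158693, -0.05233753]), 'grip_force': 0.0, 'grip_width': 0.9983976220980144} 182.0
```

View pics/top0.png

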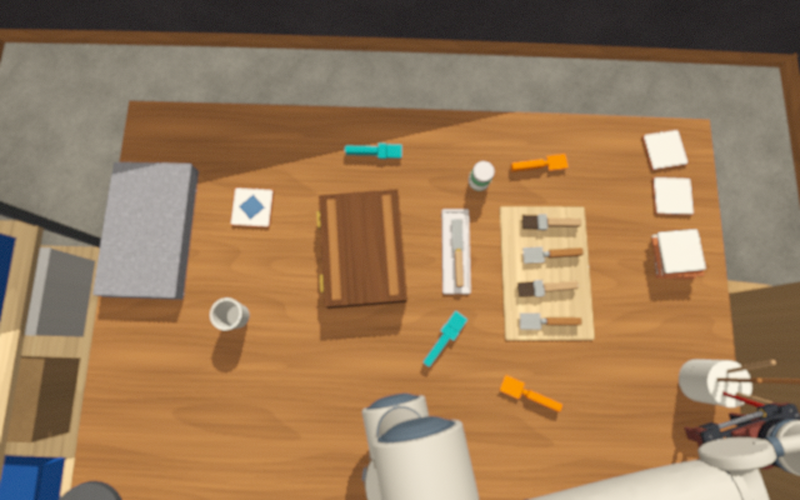

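View pics/scene0.png

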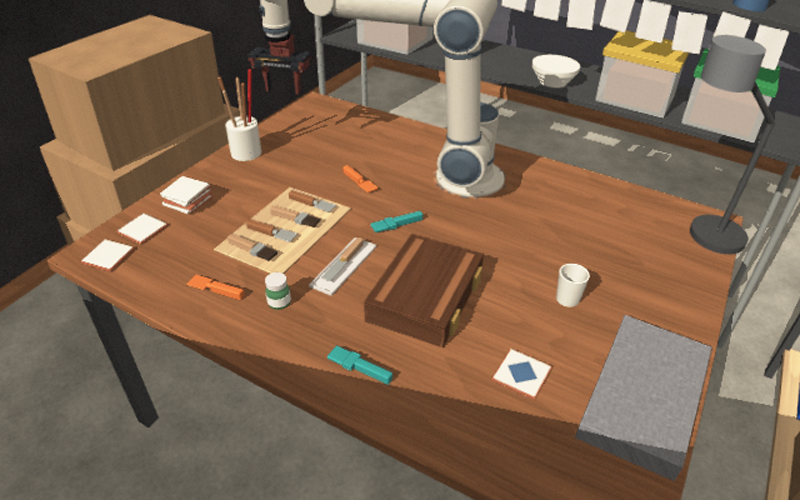

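The top view (800 px scale) shows the box at (362,248), with its hinges on the left (+y), so the slot faces right (−y). The tray and knife are at (456,250) with the blade up. The board holds two brushes and two scrapers, heads left. I'll enlarge this area.

```bash
python3 - <<'E'
from h import *
c=load('top');im=c['color'][145:280,250:480]
cv2.imwrite('pics/crop1.png',cv2.resize(im,None,fx=3.4,fy=3.4,interpolation=cv2.INTER_CUBIC))
E
```

```text
(no output)
```

View pics/crop1.png

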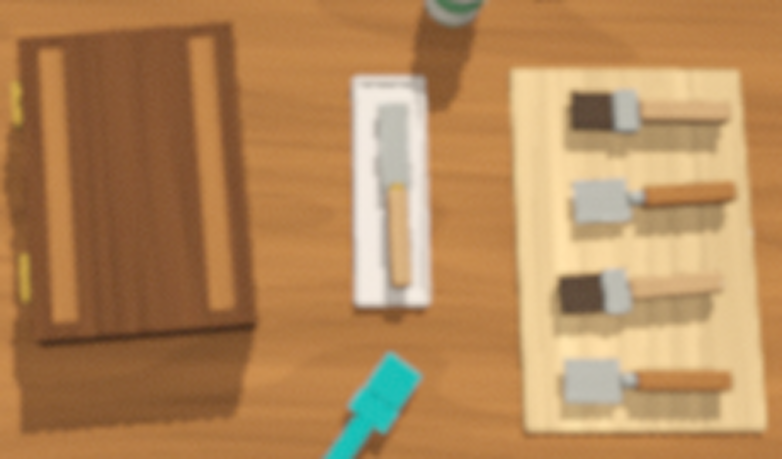

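```bash
python3 - <<'E'
from h import *
c=load('top')
P=lambda x,y,z:w(c,(x+.5)/3.4-.5+250,(y+.5)/3.4-.5+145,z)
def line(n,a,za,b,zb,org):
    p,q=P(*a,za),P(*b,zb); d=(p-q)[:2];L=np.hypot(*d);print(n,'tip',p.round(1),'end',q.round(1),'len',L.round(1),'yaw',np.arctan2(d[1],d[0]).round(3),'origin',(q[:2]+d/L*org).round(1))
for n,cs,z in(('lid',[(20,40),(230,24),(253,325),(42,341)],67),('tray',[(352,75),(427,76),(430,306),(355,306)],8),('board',[(510,69),(739,69),(766,431),(526,433)],6)):
    q=np.array([P(*a,z) for a in cs])[:,:2];print(n,q.round(1).tolist(),'c',q.mean(0).round(1),'rect',cv2.minAreaRect(q.astype(np.float32)))
line('knife',(393,103),17.5,(400,286),28,45)
line('bA',(570,111),20,(728,112),30,75)
line('sA',(573,200),19,(735,192),30,75)
line('bB',(559,293),20,(721,284),30,75)
line('sB',(564,381),19,(730,381),30,75)
# depth checks
for a in((140,180),(390,90),(620,330),(400,230),(690,112)):print(a,w(c,a[0]/3.4+250,a[1]/3.4+145).round(1))
E
```

```text
lid [[669.2, 243.5], [690.7, 54.4], [418.7, 25.6], [399.1, 207.0]] c [544.5 132.6] rect ((544.0916137695312, 133.45962524414062), (273.521728515625, 190.2900390625), 6.504014015197754)
tray [[664.4, -62.3], [665.9, -133.5], [446.9, -136.9], [444.8, -68.1]] c [ 555.5 -100.2] rect ((555.5296630859375, -100.82098388671875), (219.72067260742188, 71.29749298095703), 1.5258665084838867)
board [[676.2, -213.1], [684.0, -433.4], [342.9, -442.9], [334.9, -224.3]] c [ 509.5 -328.5] rect ((509.4579772949219, -328.88140869140625), (342.0125732421875, 220.44859313964844), 1.875648856163025)
knife tip [ 635.5 -100.2   17.5] end [ 461.9 -106.6   28. ] len 173.8 yaw 0.037 origin [ 506.8 -104.9]
bA tip [ 632.8 -266.    20. ] end [ 634.2 -411.3   30. ] len 145.3 yaw 1.58 origin [ 633.4 -336.3]
sA tip [ 548.1 -267.4   19. ] end [ 558.2 -414.4   30. ] len 147.4 yaw 1.64 origin [ 553.  -339.6]
bB tip [ 461.1 -252.6   20. ] end [ 472.6 -397.8   30. ] len 145.6 yaw 1.65 origin [ 466.6 -323.1]
sB tip [ 381.8 -256.1   19. ] end [ 385.5 -402.4   30. ] len 146.3 yaw 1.596 origin [ 383.6 -327.4]
(140, 180) [543.9 128.6  60.5]
(390, 90) [ 651.5 -100.4    1.8]
(620, 330) [ 429.6 -313.6    4. ]
(400, 230) [ 512.9 -108.    23.1]
(690, 112) [ 632.4 -377.5   27.7]
```

```bash
cat >> h.py <<'E'
import scipy.linalg as sl
def M(p,rpy):
    T=np.eye(4);T[:3,:3]=R.from_euler('xyz',rpy).as_matrix();T[:3,3]=p;return T
def cur():
    o=ctrl.get_obs();return M(o['tool_pos'],o['tool_rot'])
def tgt(x,y,z,yaw,pitch=0,off=163):
    """TCP pose with point at off mm ahead of the TCP at x,y,z; pitch>0 raises tool x"""
    T=M([x,y,z],[np.pi,-pitch,yaw]);T[:3,3]-=off*T[:3,2];return T
def plan(*steps):
    """steps (T,N): print constant tool-frame row for each leg"""
    A=cur();o=ctrl.get_obs();print('t',round(o['time'],1),'at',A[:3,3].round(1),o['tool_rot'].round(3),'F',o['force'].round(1),'gw',round(o['grip_width']*88,1),'gf',round(o['grip_force'],1))
    for T,N in steps:
        D=np.linalg.inv(A)@T; S=sl.expm(np.real(sl.logm(D))/N)
        print(N,'x',S[:3,3].round(1).tolist(),R.from_matrix(S[:3,:3]).as_rotvec().round(3).tolist());A=T
def box(x,y,z):
    c,s=np.cos(BY),np.sin(BY);return BC[0]+c*x-s*y,BC[1]+s*x+c*y,z
BC=(544.3,133.0);BY=1.679
E
python3 - <<'E'
from h import *
k=(526.8,-104.2)
plan((tgt(*k,120,.037),18),(tgt(*k,29,.037),4))
E
```

```text
t 0.1 at [ 176.1 -573.6  403.6] [-3.14  -0.     0.298] F [-0.2  0.7 -0.1] gw 87.9 gf 0.0
18 x [23.8, -22.4, 6.7] [-0.0, 0.0, 0.014]
4 x [0.0, 0.0, 22.8] [0.0, -0.0, 0.0]
```

```bash
r='[[23.8,-22.4,6.7],[0,0,0.0145]]' ; python3 -m creep '[[[23.8,-22.4,6.7],[0,0,0.0145]],[[23.8,-22.4,6.7],[0,0,0.0145]],[[23.8,-22.4,6.7],[0,0,0.0145]],[[23.8,-22.4,6.7],[0,0,0.0145]],[[23.8,-22.4,6.7],[0,0,0.0145]],[[23.8,-22.4,6.7],[0,0,0.0145]],[[23.8,-22.4,6.7],[0,0,0.0145]],[[23.8,-22.4,6.7],[0,0,0.0145]],[[23.8,-22.4,6.7],[0,0,0.0145]]]' 44 50
python3 -m creep '[[[23.8,-22.4,6.7],[0,0,0.0145]],[[23.8,-22.4,6.7],[0,0,0.0145]],[[23.8,-22.4,6.7],[0,0,0.0145]],[[23.8,-22.4,6.7],[0,0,0.0145]],[[23.8,-22.4,6.7],[0,0,0.0145]],[[23.8,-22.4,6.7],[0,0,0.0145]],[[23.8,-22.4,6.7],[0,0,0.0145]],[[23.8,-22.4,6.7],[0,0,0.0145]],[[23.8,-22.4,6.7],[0,0,0.0145]],[[0,0,0],[0,0,0]],[[0,0,0],[0,0,0]],[[0,0,0],[0,0,0]]]'
python3 - <<'E'
from h import *
k=(526.8,-104.2)
plan((tgt(*k,120,.037),1),(tgt(*k,29,.037),4))
c=snap('scene');cv2.imwrite('pics/s1.png',cv2.resize(c['color'][120:320,100:400],(780,520),interpolation=cv2.INTER_CUBIC))
E
```

```text
time: 1.0
tool_pos: [336.6, -325.8, 343.7]
tool_rot: [-3.141, 0.0, 0.167]
force: [0.9, -0.1, 0.8]
grip_width: 0.501
grip_force: 0.0
time: 2.2
tool_pos: [526.5, -104.1, 284.1]
tool_rot: [3.141, 0.0, 0.036]
force: [-0.5, 0.8, 0.1]
grip_width: 0.502
grip_force: 0.0
t 2.2 at [ 526.5 -104.1  284.1] [3.141 0.    0.036] F [-0.5  0.8  0.1] gw 44.2 gf 0.0
1 x [0.3, 0.1, 1.1] [0.0, 0.0, -0.001]
4 x [0.0, 0.0, 22.8] [0.0, -0.0, 0.0]
```

View pics/s1.png

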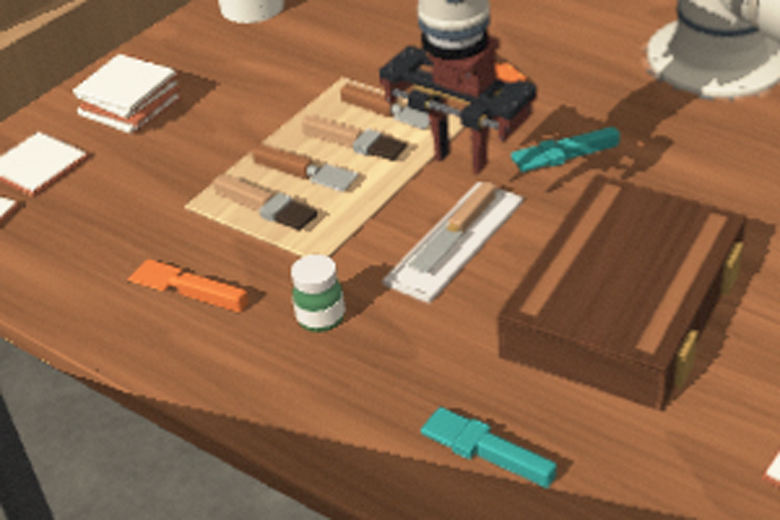

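The gripper hangs above the handle and everything is where it was. I'll descend, grip and lift.

```bash
python3 -m creep '[[[0,0,23],[0,0,0]],[[0,0,23],[0,0,0]],[[0,0,23],[0,0,0]],[[0,0,22],[0,0,0]],[[0,0,0],[0,0,0]],[[0,0,0],[0,0,0]]]'
python3 -m creep '[[[0,0,0],[0,0,0]],[[0,0,0],[0,0,0]],[[0,0,0],[0,0,0]],[[0,0,0],[0,0,0]],[[0,0,0],[0,0,0]],[[0,0,0],[0,0,0]],[[0,0,0],[0,0,0]]]' 10 58
python3 -m creep '[[[0,0,-15],[0,0,0]],[[0,0,-20],[0,0,0]],[[0,0,-20],[0,0,0]],[[0,0,-20],[0,0,0]],[[0,0,-20],[0,0,0]],[[0,0,0],[0,0,0]]]'
python3 - <<'E'
from h import *
c=snap('top');im=c['color'][130:290,250:410];cv2.imwrite('pics/t2.png',cv2.resize(im,None,fx=3.7,fy=3.7,interpolation=cv2.INTER_CUBIC))
o=ctrl.get_obs();print(o['joint_pos'])
# approach: knife tip 115-5 mm ahead of grasp point (grip at x=20 -> 110)
S=box(-98-130-20,0,100);print(S)
plan((tgt(*S,BY),14))
E
```

```text
time: 2.85
tool_pos: [526.5, -104.3, 193.4]
tool_rot: [3.141, 0.0, 0.035]
force: [0.4, 0.3, 0.8]
grip_width: 0.501
grip_force: 0.0
time: 3.55
tool_pos: [527.0, -103.6, 193.5]
tool_rot: [3.141, -0.001, 0.037]
force: [-1.2, -1.0, 3.8]
grip_width: 0.223
grip_force: 57.9
time: 4.15
tool_pos: [527.5, -103.5, 292.0]
tool_rot: [3.14, -0.006, 0.037]
force: [0.4, 0.7, -0.7]
grip_width: 0.225
grip_force: 57.9
[-2.57072150e-01 -7.15585423e-02  1.59739671e+00  2.82099304e-04
  1.61259052e+00  1.27676050e+00]
(np.float64(571.0821783680739), np.float64(-113.54961959382675), 100)
t 4.2 at [ 527.2 -103.4  289.8] [ 3.141e+00 -3.000e-03  3.700e-02] F [-1.1 -0.7 -0.4] gw 20.0 gf 57.9
14 x [1.9, 3.1, 1.9] [0.0, -0.0, -0.117]
```

View pics/t2.png

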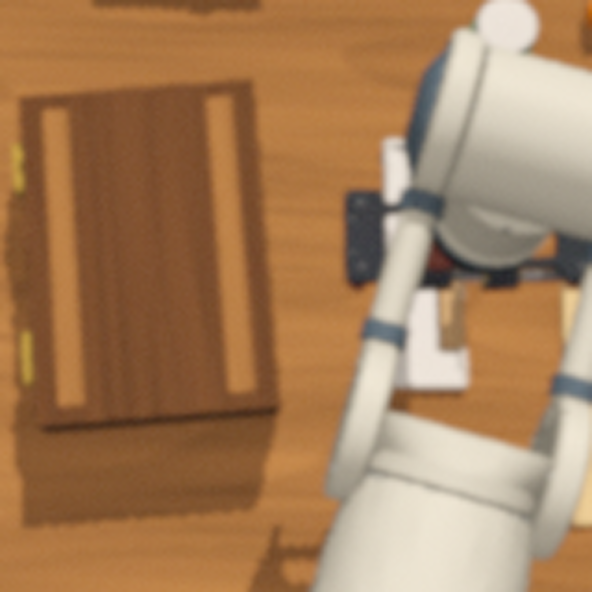

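```bash
python3 -m creep '[[[1.9,3.1,1.9],[0,0,-0.117]],[[1.9,3.1,1.9],[0,0,-0.117]],[[1.9,3.1,1.9],[0,0,-0.117]],[[1.9,3.1,1.9],[0,0,-0.117]],[[1.9,3.1,1.9],[0,0,-0.117]],[[1.9,3.1,1.9],[0,0,-0.117]],[[1.9,3.1,1.9],[0,0,-0.117]]]'
python3 -m creep '[[[1.9,3.1,1.9],[0,0,-0.117]],[[1.9,3.1,1.9],[0,0,-0.117]],[[1.9,3.1,1.9],[0,0,-0.117]],[[1.9,3.1,1.9],[0,0,-0.117]],[[1.9,3.1,1.9],[0,0,-0.117]],[[1.9,3.1,1.9],[0,0,-0.117]],[[1.9,3.1,1.9],[0,0,-0.117]],[[0,0,0],[0,0,0]],[[0,0,0],[0,0,0]]]'
cat >> h.py <<'E'
def tip(x,y,z,yaw,pitch=0,kx=110,kz=177.5):
    """TCP pose that puts the knife tip at x,y,z"""
    T=M([x,y,z],[np.pi,-pitch,yaw]);T[:3,3]-=T[:3,:3]@[kx,0,kz];return T
E
python3 - <<'E'
from h import *
plan((tip(*box(-128,0,54),BY),4))
for n in('scene','top'):
    c=snap(n)
c=load('scene');im=c['color'][150:290,200:380];cv2.imwrite('pics/s3.png',cv2.resize(im,None,fx=4.2,fy=4.2,interpolation=cv2.INTER_CUBIC))
E
```

```text
time: 4.9
tool_pos: [546.7, -118.1, 272.7]
tool_rot: [-3.139, 0.001, 0.861]
force: [-0.6, -0.1, -1.0]
grip_width: 0.221
grip_force: 57.9
time: 5.8
tool_pos: [570.9, -113.4, 260.1]
tool_rot: [-3.14, -0.001, 1.672]
force: [0.1, -0.5, -1.3]
grip_width: 0.22
grip_force: 57.9
t 5.8 at [ 570.9 -113.4  260.1] [-3.140e+00 -1.000e-03  1.672e+00] F [ 0.1 -0.5 -1.3] gw 19.4 gf 57.9
4 x [2.5, 0.0, 7.2] [-0.0, -0.0, -0.002]
```

View pics/s3.png

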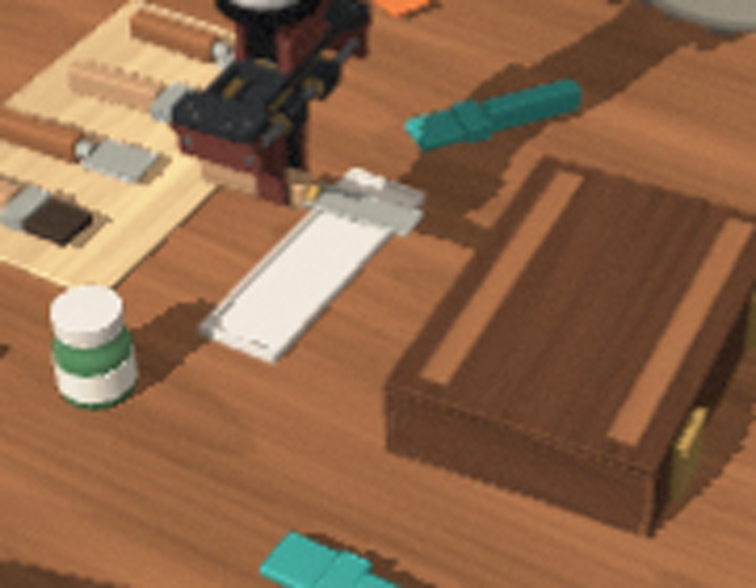

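```bash
python3 - <<'E'
from h import *
c=load('scene')
for x,y in((408,225),(395,214),(375,208),(350,208),(405,222)):
    print(w(c,200+x/4.2-.38,150+y/4.2-.38).round(1))
# box lid corners in scene, z=67: front-near-cam, front-far, hinge-near
for x,y in((386,387),(545,155),(650,470)):print('lid',w(c,200+x/4.2-.38,150+y/4.2-.38,67).round(1), w(c,200+x/4.2-.38,150+y/4.2-.38).round(1))
for x,y in((450,300),(520,330),(650,300)):print('lidtop',w(c,200+x/4.2-.38,150+y/4.2-.38).round(1))
c=load('top')
s=c['depth'][60:0] 
E
```

```text
[558.9 -10.7  79.4]
[558.1 -22.2  84.2]
[566.1 -34.1  90.4]
[567.4 -55.2  82.4]
[556.6 -14.6  78.9]
lid [697.2  59.   67. ] [693.7  56.7  62.9]
lid [421.4  26.3  67. ] [424.5  28.   69.7]
lid [673.8 245.7  67. ] [668.7 243.4  61.1]
lidtop [599.7  49.8  66. ]
lidtop [600.1 106.8  64.8]
lidtop [528.8 171.4  67.9]
```

```bash
sed -i 's/^BC=.*/BC=(545.3,134.0);BY=1.679/' h.py
python3 -m creep '[[[2,0,7.2],[0,0,-0.002]],[[2,0,7.2],[0,0,-0.002]],[[2,0,7.2],[0,0,-0.002]],[[2,0,7.2],[0,0,-0.001]],[[0,0,0],[0,0,0]],[[0,0,0],[0,0,0]]]'
python3 - <<'E'
from h import *
T=cur()@M([110,0,177.5],[0,0,0]);print('tip',T[:3,3].round(1))
plan((tip(*box(-108,0,54),BY),3),(tip(*box(-68,0,54),BY),10))
c=snap('scene');
E
```

```text
time: 6.5
tool_pos: [570.3, -105.5, 232.3]
tool_rot: [-3.141, -0.0, 1.682]
force: [-0.8, -0.4, -0.5]
grip_width: 0.225
grip_force: 57.9
tip [558.    3.9  54.8]
t 6.5 at [ 570.3 -105.5  232.3] [-3.141 -0.     1.682] F [-0.8 -0.4 -0.5] gw 19.8 gf 57.9
3 x [7.6, 0.3, 0.3] [-0.0, -0.0, 0.001]
10 x [4.0, 0.0, -0.0] [-0.0, 0.0, -0.0]
```

```bash
python3 -m creep '[[[7.5,0.2,0.3],[0,0,0]],[[7.5,0.2,0.3],[0,0,0]],[[7.5,0.2,0.2],[0,0,0]],[[0,0,0],[0,0,0]]]'
python3 -m creep '[[[4,0,0],[0,0,0]],[[4,0,0],[0,0,0]],[[4,0,0],[0,0,0]],[[4,0,0],[0,0,0]],[[0,0,0],[0,0,0]]]'
python3 - <<'E'
from h import *
T=cur()@M([110,0,177.5],[0,0,0]);print('tip',T[:3,3].round(1));plan((tip(*box(-68,0,54),BY),6))
c=snap('scene');im=c['color'][150:290,200:380];cv2.imwrite('pics/s4.png',cv2.resize(im,None,fx=4.2,fy=4.2,interpolation=cv2.INTER_CUBIC))
E
```

```text
time: 6.95
tool_pos: [568.4, -81.9, 232.0]
tool_rot: [3.141, -0.0, 1.683]
force: [-0.1, -0.4, -1.0]
grip_width: 0.219
grip_force: 57.9
time: 7.45
tool_pos: [566.7, -66.8, 231.8]
tool_rot: [3.142, -0.0, 1.682]
force: [-0.8, -0.6, -0.8]
grip_width: 0.223
grip_force: 57.9
tip [554.4  42.6  54.3]
t 7.5 at [566.7 -66.8 231.8] [ 3.142 -0.     1.682] F [-0.8 -0.6 -0.8] gw 19.6 gf 57.9
6 x [4.0, 0.1, 0.1] [0.0, -0.0, 0.001]
```

View pics/s4.png

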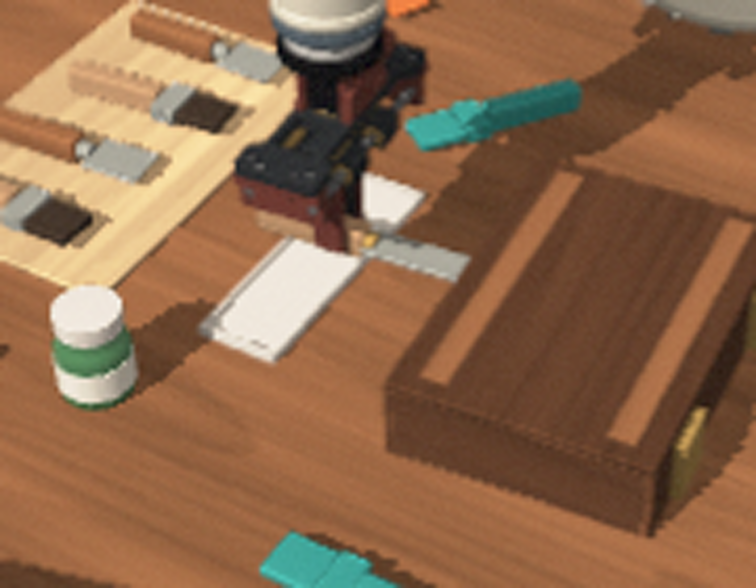

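The tip is at (468,262), just at the lid's front edge, with no contact force. I'll insert further.

```bash
python3 -m creep '[[[4,0,0],[0,0,0]],[[4,0,0],[0,0,0]],[[4,0,0],[0,0,0]],[[0,0,0],[0,0,0]]]'
python3 -m creep '[[[4,0,0],[0,0,0]],[[4,0,0],[0,0,0]],[[4,0,0],[0,0,0]],[[4,0,0],[0,0,0]],[[0,0,0],[0,0,0]],[[0,0,0],[0,0,0]]]'
python3 - <<'E'
from h import *
T=cur()@M([110,0,177.5],[0,0,0]);t=T[:3,3];d=t[:2]-BC;bx=d@[np.cos(BY),np.sin(BY)];print('tip',t.round(1),'box x',bx)
plan()
s=98-bx
ph=np.r_[0,.05,.1,.15,.2,.25,.3,.36,.43,.5,.58,.66,.74,.82,.9,.98,1.06,1.14,1.22,1.3,1.38,1.46]
P=np.c_[98-s*np.cos(ph)-2*np.sin(ph),60+s*np.sin(ph)-2*np.cos(ph)];P=np.r_[[[bx,t[2]]],P]
for a,b in zip(np.r_[0,ph],np.diff(P,axis=0)):print(round(a,2),[round(b[0],1),0,round(-b[1],1)])
E
```

```text
time: 7.9
tool_pos: [565.3, -54.8, 231.8]
tool_rot: [-3.142, -0.0, 1.682]
force: [0.2, 0.0, -0.8]
grip_width: 0.221
grip_force: 57.9
time: 8.5
tool_pos: [563.6, -39.3, 231.9]
tool_rot: [3.142, 0.0, 1.682]
force: [-0.1, 0.0, -0.5]
grip_width: 0.221
grip_force: 57.9
tip [551.4  70.   54.3] box x -64.2963180045004
t 8.5 at [563.6 -39.3 231.9] [3.142 0.    1.682] F [-0.1  0.  -0.5] gw 19.4 gf 57.9
0.0 [np.float64(0.0), 0, np.float64(-3.7)]
0.0 [np.float64(0.1), 0, np.float64(-8.1)]
0.05 [np.float64(0.5), 0, np.float64(-8.1)]
0.1 [np.float64(0.9), 0, np.float64(-8.1)]
0.15 [np.float64(1.3), 0, np.float64(-8.0)]
0.2 [np.float64(1.7), 0, np.float64(-7.9)]
0.25 [np.float64(2.1), 0, np.float64(-7.8)]
0.3 [np.float64(3.0), 0, np.float64(-9.2)]
0.36 [np.float64(4.2), 0, np.float64(-10.5)]
0.43 [np.float64(5.0), 0, np.float64(-10.2)]
0.5 [np.float64(6.5), 0, np.float64(-11.2)]
0.58 [np.float64(7.4), 0, np.float64(-10.7)]
0.66 [np.float64(8.2), 0, np.float64(-10.0)]
0.74 [np.float64(9.0), 0, np.float64(-9.3)]
0.82 [np.float64(9.7), 0, np.float64(-8.6)]
0.9 [np.float64(10.4), 0, np.float64(-7.8)]
0.98 [np.float64(11.0), 0, np.float64(-6.9)]
1.06 [np.float64(11.5), 0, np.float64(-6.0)]
1.14 [np.float64(11.9), 0, np.float64(-5.1)]
1.22 [np.float64(12.3), 0, np.float64(-4.1)]
1.3 [np.float64(12.6), 0, np.float64(-3.1)]
1.38 [np.float64(12.8), 0, np.float64(-2.1)]
```

```bash
python3 -m creep '[[[0,0,-4],[0,0,0]],[[0,0,-4],[0,0,0]],[[0,0,-4],[0,0,0]],[[0.5,0,-4],[0,0,0]],[[0.5,0,-4],[0,0,0]]]' - 60
python3 -m creep '[[[0.6,0,-8],[0,0,0]],[[1.3,0,-8],[0,0,0]],[[1.7,0,-8],[0,0,0]],[[2,0,-8],[0,0,0]],[[3,0,-9],[0,0,0]],[[3.5,0,-9],[0,0,0]],[[0,0,-1],[0,0,0]],[[0,0,-1],[0,0,0]]]'
python3 - <<'E'
from h import *
T=cur()@M([110,0,177.5],[0,0,0]);t=T[:3,3];d=t[:2]-BC;bx=d@[np.cos(BY),np.sin(BY)];print('tip',t.round(1),'box x',bx)
plan()
c=snap('scene');im=c['color'][130:290,200:380];cv2.imwrite('pics/s5.png',cv2.resize(im,None,fx=3.6,fy=3.6,interpolation=cv2.INTER_CUBIC))
E
```

```text
time: 9.0
tool_pos: [563.4, -38.7, 252.1]
tool_rot: [-3.141, 0.001, 1.682]
force: [-0.8, -0.5, -3.2]
grip_width: 0.223
grip_force: 59.9
time: 9.8
tool_pos: [562.3, -26.2, 304.5]
tool_rot: [3.14, 0.0, 1.682]
force: [-0.1, 0.1, -1.5]
grip_width: 0.224
grip_force: 59.9
tip [550.4  83.1 127. ] box x -51.10273349373912
t 9.8 at [562.3 -26.2 304.5] [3.14  0.    1.682] F [-0.1  0.1 -1.5] gw 19.7 gf 59.9
```

View pics/s5.png

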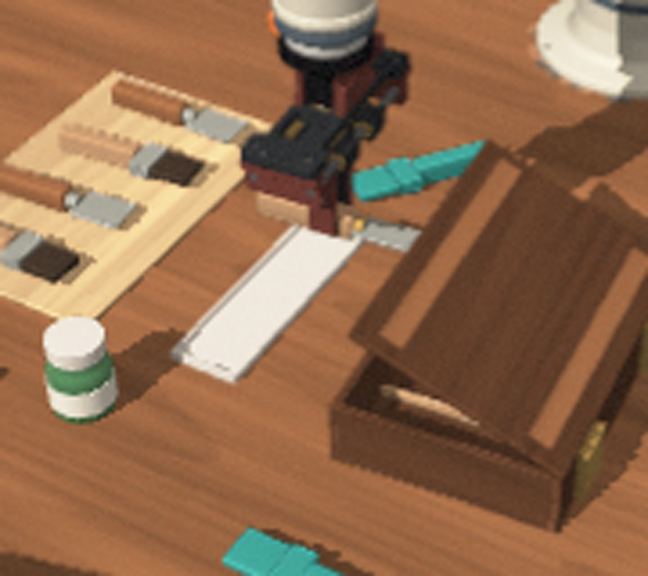

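The lid is up about 0.45 rad and the blade is still underneath. I'll carry on along the arc.

```bash
python3 -m creep '[[[5,0,-10],[0,0,0]],[[6,0,-11],[0,0,0]],[[7,0,-11],[0,0,0]],[[8,0,-10],[0,0,0]],[[9,0,-9.5],[0,0,0]],[[9.5,0,-9],[0,0,0]],[[10,0,-8],[0,0,0]]]'
python3 -m creep '[[[11,0,-7],[0,0,0]],[[11.5,0,-6],[0,0,0]],[[12,0,-5],[0,0,0]],[[12,0,-4],[0,0,0]],[[12.5,0,-3],[0,0,0]],[[12.5,0,-2],[0,0,0]],[[7,0,-1],[0,0,0]],[[0,0,0],[0,0,0]]]'
python3 - <<'E'
from h import *
T=cur()@M([110,0,177.5],[0,0,0]);t=T[:3,3];d=t[:2]-BC;bx=d@[np.cos(BY),np.sin(BY)];print('tip',t.round(1),'box x',bx)
plan()
c=snap('scene');im=c['color'][100:290,200:400];cv2.imwrite('pics/s6.png',cv2.resize(im,None,fx=3,fy=3,interpolation=cv2.INTER_CUBIC))
E
```

```text
time: 10.55
tool_pos: [556.0, 28.7, 373.3]
tool_rot: [3.141, 0.0, 1.682]
force: [-0.0, -1.3, -3.4]
grip_width: 0.225
grip_force: 59.9
time: 11.35
tool_pos: [547.3, 107.0, 400.3]
tool_rot: [-3.141, -0.001, 1.684]
force: [0.7, -1.1, -1.3]
grip_width: 0.225
grip_force: 59.9
tip [534.9 216.5 222.9] box x 83.09928575384453
t 11.3 at [547.3 107.  400.3] [-3.141e+00 -1.000e-03  1.684e+00] F [ 0.7 -1.1 -1.3] gw 19.8 gf 59.9
```

View pics/s6.png

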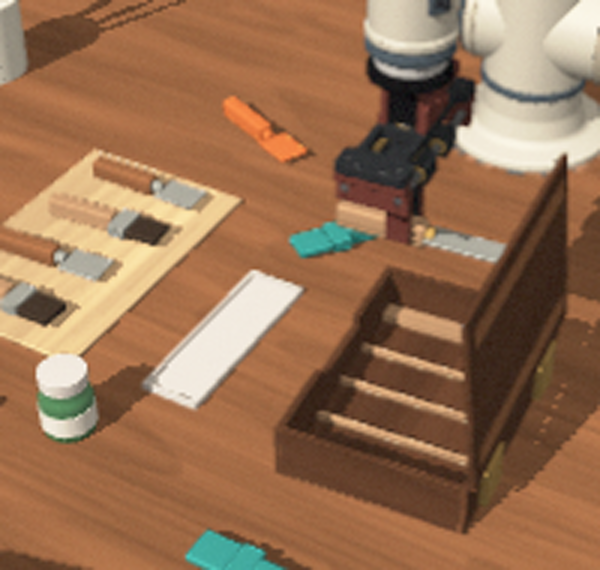

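```bash
python3 -m creep '[[[-20,0,0],[0,0,0]],[[-35,0,0],[0,0,0]],[[-40,0,0],[0,0,0]],[[-35,0,0],[0,0,0]],[[0,0,0],[0,0,0]]]'
python3 - <<'E'
from h import *
k=(533,-101.3)
plan((tgt(*k,110,.025),16),(tgt(*k,32,.025),5))
snap('top');snap('scene')
E
```

```text
time: 11.9
tool_pos: [562.0, -27.3, 399.5]
tool_rot: [-3.14, 0.001, 1.677]
force: [-0.4, 0.3, -1.8]
grip_width: 0.225
grip_force: 59.9
t 11.9 at [562.  -27.3 399.5] [-3.140e+00  1.000e-03  1.677e+00] F [-0.4  0.3 -1.8] gw 19.8 gf 59.9
16 x [-5.3, 1.6, 7.9] [-0.0, 0.0, 0.103]
5 x [-0.0, -0.0, 15.6] [-0.0, 0.0, -0.0]
```

```bash
python3 -m creep '[[[-5.3,1.6,7.9],[0,0,0.103]],[[-5.3,1.6,7.9],[0,0,0.103]],[[-5.3,1.6,7.9],[0,0,0.103]],[[-5.3,1.6,7.9],[0,0,0.103]],[[-5.3,1.6,7.9],[0,0,0.103]],[[-5.3,1.6,7.9],[0,0,0.103]],[[-5.3,1.6,7.9],[0,0,0.103]],[[-5.3,1.6,7.9],[0,0,0.103]]]'
python3 -m creep '[[[-5.3,1.6,7.9],[0,0,0.103]],[[-5.3,1.6,7.9],[0,0,0.103]],[[-5.3,1.6,7.9],[0,0,0.103]],[[-5.3,1.6,7.9],[0,0,0.103]],[[-5.3,1.6,7.9],[0,0,0.103]],[[-5.3,1.6,7.9],[0,0,0.103]],[[-5.3,1.6,7.9],[0,0,0.103]],[[-5.3,1.6,7.9],[0,0,0.103]],[[0,0,0],[0,0,0]],[[0,0,0],[0,0,0]]]'
python3 - <<'E'
from h import *
k=(533,-101.3)
plan((tgt(*k,110,.025),1),(tgt(*k,32,.025),5))
c=snap('scene');im=c['color'][100:290,200:400];cv2.imwrite('pics/s7.png',cv2.resize(im,None,fx=3,fy=3,interpolation=cv2.INTER_CUBIC))
E
```

```text
time: 12.8
tool_pos: [563.7, -65.3, 336.6]
tool_rot: [-3.141, -0.0, 0.855]
force: [-0.2, -1.1, -0.8]
grip_width: 0.224
grip_force: 59.9
time: 13.8
tool_pos: [533.5, -96.2, 274.1]
tool_rot: [-3.141, -0.0, 0.038]
force: [0.4, -0.4, -1.1]
grip_width: 0.226
grip_force: 59.9
t 13.8 at [533.5 -96.2 274.1] [-3.141 -0.     0.038] F [ 0.4 -0.4 -1.1] gw 19.9 gf 59.9
1 x [-0.7, 5.1, 1.1] [-0.0, -0.0, 0.013]
5 x [-0.0, -0.0, 15.6] [-0.0, 0.0, -0.0]
```

View pics/s7.png

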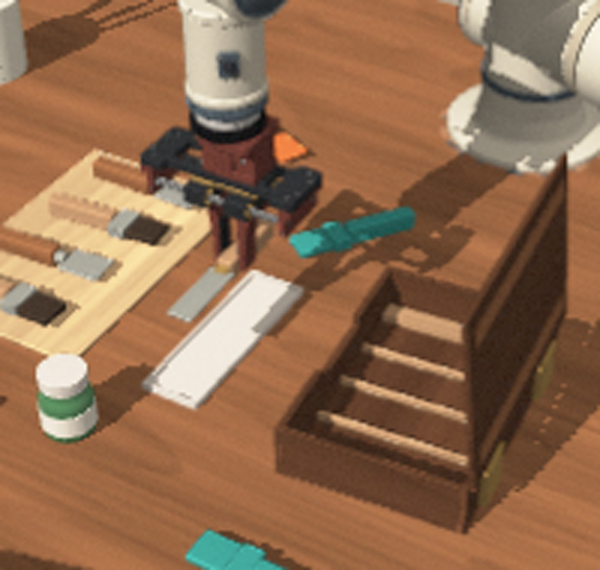

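The knife is level above the tray and the lid stays open. I'll lower and release.

```bash
python3 -m creep '[[[-0.7,5,1],[0,0,0.013]],[[0,0,18],[0,0,0]],[[0,0,18],[0,0,0]],[[0,0,18],[0,0,0]],[[0,0,15],[0,0,0]],[[0,0,6],[0,0,0]],[[0,0,4],[0,0,0]],[[0,0,0],[0,0,0]],[[0,0,0],[0,0,0]]]'
python3 - <<'E'
from h import *
k=(533,-101.3)
plan((tgt(*k,30.5,.025),1))
E
```

```text
time: 14.75
tool_pos: [533.2, -102.2, 194.8]
tool_rot: [3.141, -0.001, 0.021]
force: [0.1, 0.5, -0.8]
grip_width: 0.222
grip_force: 59.9
t 14.8 at [ 533.2 -102.2  194.8] [ 3.141e+00 -1.000e-03  2.100e-02] F [ 0.1  0.5 -0.8] gw 19.5 gf 59.9
1 x [-0.1, -0.9, 1.3] [0.0, -0.001, -0.004]
```

```bash
python3 -m creep '[[[0,0,1.2],[0,0,0]],[[0,0,0],[0,0,0]],[[0,0,0],[0,0,0]]]'
python3 -m creep '[[[0,0,0],[0,0,0]],[[0,0,0],[0,0,0]],[[0,0,0],[0,0,0]],[[0,0,-10],[0,0,0]],[[0,0,-20],[0,0,0]],[[0,0,-30],[0,0,0]],[[0,0,-30],[0,0,0]],[[0,0,0],[0,0,0]]]' 36 45
python3 - <<'E'
from h import *
plan((tgt(633.6,-361.3,120,1.58),16),(tgt(633.6,-361.3,35.5,1.58),5))
E
```

```text
time: 15.05
tool_pos: [533.2, -102.2, 193.5]
tool_rot: [3.141, -0.002, 0.021]
force: [1.1, 1.1, 1.2]
grip_width: 0.224
grip_force: 59.9
time: 15.85
tool_pos: [533.8, -102.3, 288.9]
tool_rot: [3.139, -0.009, 0.021]
force: [0.1, 0.9, 0.6]
grip_width: 0.41
grip_force: 0.0
t 15.8 at [ 533.8 -102.3  288.9] [ 3.139 -0.009  0.021] F [0.1 0.9 0.6] gw 36.1 gf 0.0
16 x [-7.2, 17.8, 0.4] [0.001, -0.0, -0.097]
5 x [-0.0, -0.0, 16.9] [0.0, -0.0, 0.0]
```

```bash
python3 -m creep '[[[-7.2,17.8,0.2],[0,0,-0.097]],[[-7.2,17.8,0.2],[0,0,-0.097]],[[-7.2,17.8,0.2],[0,0,-0.097]],[[-7.2,17.8,0.2],[0,0,-0.097]],[[-7.2,17.8,0.2],[0,0,-0.097]],[[-7.2,17.8,0.2],[0,0,-0.097]],[[-7.2,17.8,0.2],[0,0,-0.097]],[[-7.2,17.8,0.2],[0,0,-0.097]]]'
python3 -m creep '[[[-7.2,17.8,0.2],[0,0,-0.097]],[[-7.2,17.8,0.2],[0,0,-0.097]],[[-7.2,17.8,0.2],[0,0,-0.097]],[[-7.2,17.8,0.2],[0,0,-0.097]],[[-7.2,17.8,0.2],[0,0,-0.097]],[[-7.2,17.8,0.2],[0,0,-0.097]],[[-7.2,17.8,0.2],[0,0,-0.097]],[[-7.2,17.8,0.2],[0,0,-0.097]],[[0,0,0],[0,0,0]],[[0,0,0],[0,0,0]]]'
python3 - <<'E'
from h import *
plan((tgt(633.6,-361.3,120,1.58),1),(tgt(633.6,-361.3,35.5,1.58),5))
snap('scene');c=snap('top');im=c['color'][140:290,230:480];cv2.imwrite('pics/t8.png',cv2.resize(im,None,fx=3.2,fy=3.2,interpolation=cv2.INTER_CUBIC))
E
```

```text
time: 16.65
tool_pos: [529.1, -252.7, 280.7]
tool_rot: [-3.141, 0.0, 0.801]
force: [1.5, -0.8, -0.5]
grip_width: 0.407
grip_force: 0.0
time: 17.65
tool_pos: [631.5, -361.2, 278.5]
tool_rot: [-3.14, -0.001, 1.571]
force: [-0.8, -0.6, 0.9]
grip_width: 0.413
grip_force: 0.0
t 17.6 at [ 631.5 -361.2  278.5] [-3.140e+00 -1.000e-03  1.571e+00] F [-0.8 -0.6  0.9] gw 36.4 gf 0.0
1 x [-0.1, 2.1, -4.6] [-0.002, -0.001, -0.009]
5 x [-0.0, -0.0, 16.9] [0.0, -0.0, 0.0]
```

View pics/t8.png

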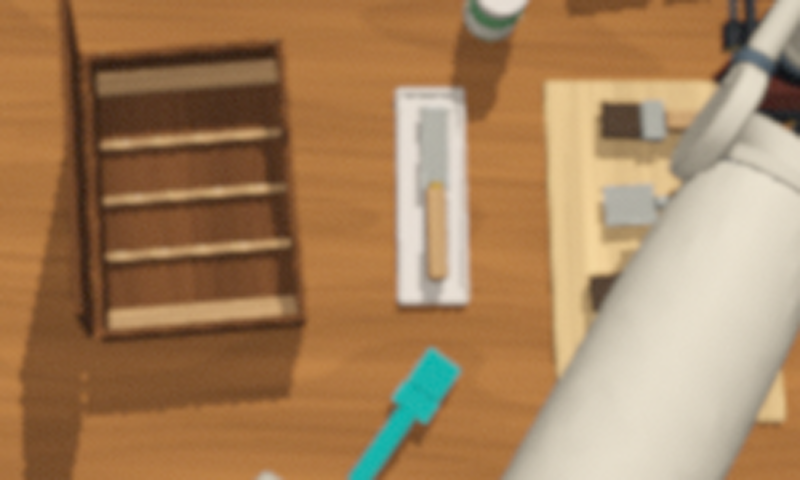

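The knife is flat in its tray. The ribs run (103,145)-(280,133), (106,201)-(283,188) and (107,257)-(290,243). I'll fit the box pose from those.

```bash
python3 - <<'E'
from h import *
c=load('top')
P=lambda x,y,z:w(c,(x+.5)/3.2-.5+230,(y+.5)/3.2-.5+140,z)
for l,z,by in((((103,145),(280,133)),15,-56),(((106,201),(283,188)),15,0),(((107,257),(290,243)),15,56)):
    a,b=[P(*q,z)[:2] for q in l];d=a-b;yaw=np.arctan2(d[1],d[0]);print(by,a.round(1),b.round(1),'yaw',yaw.round(3),np.hypot(*d).round(1))
    # lateral coordinate in box frame (y) and ends (x)
    for q in(a,b):
        e=q-BC;print('  x',(e@[np.cos(BY),np.sin(BY)]).round(1),'y',(e@[-np.sin(BY),np.cos(BY)]).round(1))
# outer rim corners z=60: 
for q in((281,42),(302,321)):
    e=P(*q,60)[:2]-BC;print('rim x',(e@[np.cos(BY),np.sin(BY)]).round(1),'y',(e@[-np.sin(BY),np.cos(BY)]).round(1))
E
```

```text
-56 [592.4 226.9] [610.4  52.2] yaw 1.674 175.6
  x 87.3 y -56.8
  x -88.3 y -55.9
0 [536.  220.5] [554.8  47.4] yaw 1.679 174.0
  x 87.0 y -0.1
  x -87.1 y -0.1
56 [480.7 216.1] [500.2  38.8] yaw 1.681 178.4
  x 88.6 y 55.4
  x -89.7 y 55.1
rim x -95.3 y -134.9
rim x -94.3 y 136.1
```

Box pose confirmed within 1 mm. Next is the far brush.

```bash
python3 -m creep '[[[0,2,10],[0,0,-0.009]],[[0,0,20],[0,0,0]],[[0,0,20],[0,0,0]],[[0,0,20],[0,0,0]],[[0,0,10],[0,0,0]],[[0,0,0],[0,0,0]],[[0,0,0],[0,0,0]]]'
python3 -m creep '[[[0,0,0],[0,0,0]],[[0,0,0],[0,0,0]],[[0,0,0],[0,0,0]],[[0,0,0],[0,0,0]],[[0,0,0],[0,0,0]],[[0,0,0],[0,0,0]]]' 10 45
python3 -m creep '[[[0,0,-10],[0,0,0]],[[0,0,-20],[0,0,0]],[[0,0,-25],[0,0,0]],[[0,0,-30],[0,0,0]],[[0,0,-30],[0,0,0]],[[0,0,0],[0,0,0]]]'
python3 - <<'E'
from h import *
g=box(-25,-84,0)[:2]
plan((tgt(*g,130,BY),12),(tgt(*g,36,BY),6))
snap('scene')
E
```

```text
time: 18.45
tool_pos: [633.6, -361.3, 200.2]
tool_rot: [3.141, 0.0, 1.582]
force: [0.6, -0.3, 0.3]
grip_width: 0.409
grip_force: 0.0
time: 19.05
tool_pos: [633.9, -361.5, 200.9]
tool_rot: [3.14, 0.001, 1.582]
force: [0.9, 0.1, 5.6]
grip_width: 0.225
grip_force: 45.0
time: 19.65
tool_pos: [633.8, -361.5, 320.8]
tool_rot: [3.134, 0.005, 1.582]
force: [0.9, -0.6, 0.3]
grip_width: 0.221
grip_force: 45.0
t 19.6 at [ 633.8 -361.5  320.8] [3.134 0.005 1.582] F [ 0.9 -0.6  0.3] gw 19.5 gf 45.0
12 x [39.9, 2.0, 2.2] [0.001, 0.0, -0.008]
6 x [0.0, -0.0, 15.7] [-0.0, 0.0, -0.0]
```

```bash
python3 -m creep '[[[15,0.7,0],[0,0,-0.006]],[[30,1.5,0],[0,0,-0.006]],[[30,1.5,0],[0,0,-0.006]],[[30,1.5,0],[0,0,-0.006]],[[30,1.5,0],[0,0,-0.006]],[[30,1.5,0],[0,0,-0.006]],[[30,1.5,0],[0,0,-0.006]],[[30,1.5,0],[0,0,-0.006]],[[30,1.5,0],[0,0,-0.006]]]'
python3 -m creep '[[[30,1.5,0],[0,0,-0.006]],[[30,1.5,0],[0,0,-0.006]],[[30,1.5,0],[0,0,-0.006]],[[30,1.5,0],[0,0,-0.006]],[[30,1.5,0],[0,0,-0.006]],[[30,1.5,0],[0,0,-0.006]],[[30,1.5,0],[0,0,-0.006]],[[14,0.7,0],[0,0,-0.002]],[[0,0,0],[0,0,0]],[[0,0,0],[0,0,0]]]'
python3 - <<'E'
from h import *
g=box(-25,-84,0)[:2]
plan((tgt(*g,130,BY),1),(tgt(*g,38,BY),6))
c=snap('scene');im=c['color'][100:290,200:400];cv2.imwrite('pics/s9.png',cv2.resize(im,None,fx=3,fy=3,interpolation=cv2.INTER_CUBIC))
E
```

```text
time: 20.6
tool_pos: [636.3, -103.7, 311.3]
tool_rot: [-3.137, -0.002, 1.637]
force: [0.1, -0.3, -2.2]
grip_width: 0.221
grip_force: 45.0
time: 21.6
tool_pos: [629.1, 117.7, 313.3]
tool_rot: [-3.14, 0.001, 1.68]
force: [0.3, -0.6, -0.6]
grip_width: 0.224
grip_force: 45.0
t 21.6 at [629.1 117.7 313.3] [-3.14e+00  1.00e-03  1.68e+00] F [ 0.3 -0.6 -0.6] gw 19.7 gf 45.0
1 x [0.2, 2.5, 20.3] [-0.002, 0.001, 0.001]
6 x [0.0, -0.0, 15.3] [-0.0, 0.0, -0.0]
```

View pics/s9.png

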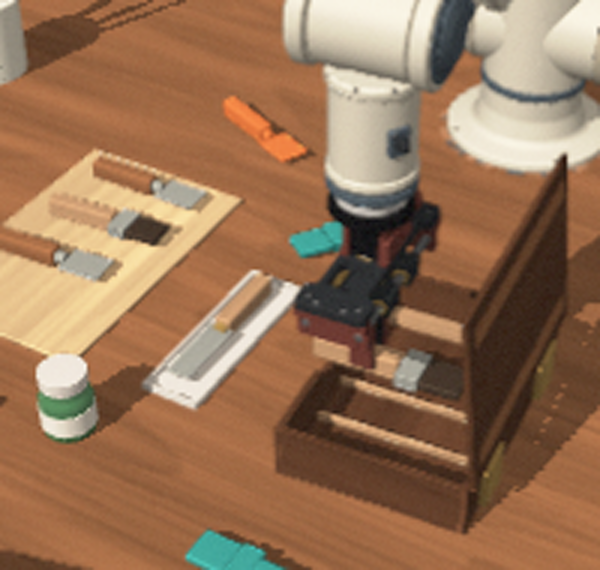

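The brush is level above lane 0, head towards the hinge. Lowering it.

```bash
python3 -m creep '[[[0,2.4,15],[0,0,0]],[[0,0,22],[0,0,0]],[[0,0,22],[0,0,0]],[[0,0,22],[0,0,0]],[[0,0,15],[0,0,0]],[[0,0,10],[0,0,0]],[[0,0,4],[0,0,0]],[[0,0,0],[0,0,0]],[[0,0,0],[0,0,0]]]'
python3 - <<'E'
from h import *
plan((tgt(*box(-25,-84,38)[:3],BY),1))
E
```

```text
time: 22.55
tool_pos: [632.0, 118.3, 205.7]
tool_rot: [3.14, -0.0, 1.68]
force: [-0.3, -0.8, -1.2]
grip_width: 0.227
grip_force: 45.0
t 22.6 at [632.  118.3 205.7] [ 3.14 -0.    1.68] F [-0.3 -0.8 -1.2] gw 20.0 gf 45.0
1 x [-0.1, -0.5, 4.7] [0.002, -0.0, 0.001]
```

```bash
python3 -m creep '[[[0,-0.4,2],[0,0,0]],[[0,0,2],[0,0,0]],[[0,0,0],[0,0,0]],[[0,0,0],[0,0,0]]]'
python3 -m creep '[[[0,0,0],[0,0,0]],[[0,0,0],[0,0,0]],[[0,0,0],[0,0,0]],[[0,0,-8],[0,0,0]],[[0,0,-20],[0,0,0]],[[0,0,-30],[0,0,0]],[[0,0,-30],[0,0,0]],[[0,0,0],[0,0,0]]]' 30 45
python3 - <<'E'
from h import *
g=(554.7,-364.5)
plan((tgt(*g,120,1.64),16),(tgt(*g,35,1.64),5))
c=snap('scene');im=c['color'][100:290,200:400];cv2.imwrite('pics/s10.png',cv2.resize(im,None,fx=3,fy=3,interpolation=cv2.INTER_CUBIC))
E
```

```text
time: 22.95
tool_pos: [631.4, 118.4, 201.0]
tool_rot: [3.141, -0.0, 1.68]
force: [0.6, 0.3, -0.5]
grip_width: 0.225
grip_force: 45.0
time: 23.75
tool_pos: [632.0, 118.4, 295.4]
tool_rot: [3.132, -0.0, 1.68]
force: [0.5, 0.3, -0.5]
grip_width: 0.339
grip_force: 0.0
t 23.8 at [632.  118.4 295.4] [ 3.132 -0.     1.68 ] F [ 0.5  0.3 -0.5] gw 29.9 gf 0.0
16 x [-29.6, -7.5, 0.7] [0.001, -0.0, 0.002]
5 x [-0.0, 0.0, 17.0] [0.0, 0.0, 0.0]
```

View pics/s10.png

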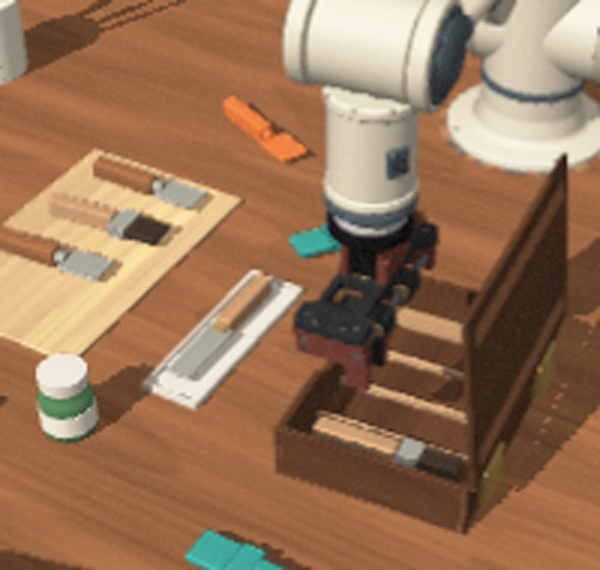

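The brush lies in lane 0 and the others seem unmoved. From here I'll check numerically, since the picture budget is nearly used.

```bash
cat >> h.py <<'E'
def proj(c,p):
    T=np.linalg.inv(c['cam_to_world']);q=T[:3,:3]@np.array(p,float)+T[:3,3];a,b=q[0]/-q[2],-q[1]/-q[2];f=1+float(c['k1'])*(a*a+b*b)
    K=c['camera_matrix'];return K[0,0]*a*f+K[0,2],K[1,1]*b*f+K[1,2]
TOOLS={'sA':(553,-339.6),'bB':(466.6,-323.1),'sB':(383.6,-327.4),'knife':(513,-102)}
def moved(c,ref='pics/scene0.png'):
    r=cv2.resize(cv2.imread(''+ref),(640,400),interpolation=cv2.INTER_AREA)
    for n,p in TOOLS.items():
        u,v=map(int,proj(c,[*p,20]));s=np.s_[v-16:v+16,u-22:u+22]
        d=cv2.absdiff(cv2.GaussianBlur(c['color'],(3,3),0),cv2.GaussianBlur(r,(3,3),0))[s].max(2);print(n,(u,v),'diff>50:',int((d>50).sum()))
E
python3 - <<'E'
from h import *
moved(load('scene'))
E
python3 -m creep '[[[-15,-4,0],[0,0,0.002]],[[-30,-7.5,0.8],[0,0,0.002]],[[-30,-7.5,0.8],[0,0,0.002]],[[-30,-7.5,0.8],[0,0,0.002]],[[-30,-7.5,0.8],[0,0,0.002]],[[-30,-7.5,0.8],[0,0,0.002]],[[-30,-7.5,0.8],[0,0,0.002]],[[-30,-7.5,0.8],[0,0,0.002]],[[-30,-7.5,0.8],[0,0,0.002]]]' 38
python3 -m creep '[[[-30,-7.5,0.8],[0,0,0.002]],[[-30,-7.5,0.8],[0,0,0.002]],[[-30,-7.5,0.8],[0,0,0.002]],[[-30,-7.5,0.8],[0,0,0.002]],[[-30,-7.5,0.8],[0,0,0.002]],[[-30,-7.5,0.8],[0,0,0.002]],[[-30,-7.5,0.8],[0,0,0.002]],[[-9,-2.5,0],[0,0,0.002]],[[0,0,0],[0,0,0]],[[0,0,0],[0,0,0]]]'
python3 - <<'E'
from h import *
g=(554.7,-364.5)
plan((tgt(*g,120,1.64),1),(tgt(*g,35,1.64),5))
c=snap('scene');moved(c)
E
```

```text
sA (216, 183) diff>50: 76
bB (235, 172) diff>50: 0
sB (248, 160) diff>50: 0
knife (280, 200) diff>50: 46
time: 24.7
tool_pos: [591.9, -143.9, 279.8]
tool_rot: [-3.138, -0.001, 1.661]
force: [-0.1, 0.6, 0.3]
grip_width: 0.432
grip_force: 0.0
time: 25.7
tool_pos: [556.7, -364.2, 275.6]
tool_rot: [-3.141, -0.002, 1.646]
force: [-0.6, 0.1, 0.0]
grip_width: 0.431
grip_force: 0.0
t 25.7 at [ 556.7 -364.2  275.6] [-3.141e+00 -2.000e-03  1.646e+00] F [-0.6  0.1  0. ] gw 37.9 gf 0.0
1 x [-0.2, -2.0, -7.4] [-0.001, -0.002, 0.006]
5 x [-0.0, 0.0, 17.0] [0.0, 0.0, 0.0]
sA (216, 183) diff>50: 139
bB (235, 172) diff>50: 262
sB (248, 160) diff>50: 424
knife (280, 200) diff>50: 0
```

```bash
python3 -m creep '[[[0,-2,12],[0,0,0.006]],[[0,0,20],[0,0,0]],[[0,0,20],[0,0,0]],[[0,0,15],[0,0,0]],[[0,0,10],[0,0,0]],[[0,0,0],[0,0,0]],[[0,0,0],[0,0,0]]]'
python3 -m creep '[[[0,0,0],[0,0,0]],[[0,0,0],[0,0,0]],[[0,0,0],[0,0,0]],[[0,0,0],[0,0,0]],[[0,0,0],[0,0,0]],[[0,0,0],[0,0,0]]]' 10 45
python3 -m creep '[[[0,0,-10],[0,0,0]],[[0,0,-20],[0,0,0]],[[0,0,-25],[0,0,0]],[[0,0,-30],[0,0,0]],[[0,0,-30],[0,0,0]],[[0,0,0],[0,0,0]]]'
python3 - <<'E'
from h import *
g=box(-25,-28,0)[:2]
plan((tgt(*g,150,BY),16),(tgt(*g,36,BY),6))
c=snap('scene');T=cur()
for s in(10,40,70,90):  # points along held tool (from grip), top of handle ~8 below grasp pt
    p=(T@[s,0,167,1])[:3]; u,v=proj(c,p); print(s,p.round(0),'seen',w(c,u,v).round(0))
E
```

```text
time: 26.45
tool_pos: [555.1, -364.8, 199.9]
tool_rot: [3.141, 0.0, 1.64]
force: [-0.0, 0.6, -0.3]
grip_width: 0.437
grip_force: 0.0
time: 27.05
tool_pos: [555.1, -365.1, 200.6]
tool_rot: [3.14, 0.001, 1.64]
force: [0.1, -0.1, 5.7]
grip_width: 0.222
grip_force: 44.9
time: 27.65
tool_pos: [555.3, -365.1, 320.5]
tool_rot: [3.135, 0.005, 1.64]
force: [0.1, 0.3, -0.7]
grip_width: 0.221
grip_force: 44.9
t 27.6 at [ 555.3 -365.1  320.5] [3.135 0.005 1.64 ] F [ 0.1  0.3 -0.7] gw 19.4 gf 44.9
16 x [29.6, 3.9, 0.4] [0.0, 0.0, -0.002]
6 x [0.0, 0.0, 19.0] [-0.0, 0.0, -0.0]
10 [ 555. -355.  150.] seen [ 552. -358.  148.]
40 [ 553. -326.  150.] seen [ 391. -484.    1.]
70 [ 551. -296.  150.] seen [ 537. -308.  138.]
90 [ 550. -276.  150.] seen [ 536. -288.  138.]
```

```bash
python3 -m creep '[[[15,2,0.4],[0,0,-0.002]],[[30,4,0.4],[0,0,-0.002]],[[30,4,0.4],[0,0,-0.002]],[[30,4,0.4],[0,0,-0.002]],[[30,4,0.4],[0,0,-0.002]],[[30,4,0.4],[0,0,-0.002]],[[30,4,0.4],[0,0,-0.002]],[[30,4,0.4],[0,0,-0.002]],[[30,4,0.4],[0,0,-0.002]]]'
python3 -m creep '[[[30,4,0],[0,0,-0.002]],[[30,4,0],[0,0,-0.002]],[[30,4,0],[0,0,-0.003]],[[30,4,0],[0,0,-0.003]],[[30,4,0],[0,0,-0.003]],[[30,4,0],[0,0,-0.003]],[[30,4,0],[0,0,-0.003]],[[9,1,0],[0,0,-0.002]],[[0,0,0],[0,0,0]],[[0,0,0],[0,0,0]]]'
python3 - <<'E'
from h import *
g=box(-25,-28,0)[:2]
plan((tgt(*g,37.8,BY),1))
c=snap('scene');T=cur()
for s in(10,75,90):
    p=(T@[s,0,183,1])[:3]; u,v=proj(c,p); print(s,p.round(0),'seen',w(c,u,v).round(0))
moved(c)
E
```

```text
time: 28.6
tool_pos: [568.3, -105.7, 308.0]
tool_rot: [-3.137, -0.002, 1.659]
force: [0.6, -0.2, -0.9]
grip_width: 0.22
grip_force: 44.9
time: 29.6
tool_pos: [576.8, 112.4, 309.6]
tool_rot: [-3.139, 0.001, 1.679]
force: [-0.7, 0.0, -1.2]
grip_width: 0.221
grip_force: 44.9
t 29.6 at [576.8 112.4 309.6] [-3.139e+00  1.000e-03  1.679e+00] F [-0.7  0.  -1.2] gw 19.5 gf 44.9
1 x [-0.1, -0.8, 108.8] [-0.002, 0.001, -0.0]
10 [576. 122. 127.] seen [584. 126. 135.]
75 [569. 186. 127.] seen [674. 233. 228.]
90 [567. 201. 127.] seen [654. 239. 210.]
sA (216, 183) diff>50: 388
bB (235, 172) diff>50: 124
sB (248, 160) diff>50: 0
knife (280, 200) diff>50: 0
```

```bash
python3 -m creep '[[[0,-0.8,15],[0,0,0]],[[0,0,22],[0,0,0]],[[0,0,22],[0,0,0]],[[0,0,20],[0,0,0]],[[0,0,15],[0,0,0]],[[0,0,7],[0,0,0]],[[0,0,5],[0,0,0]],[[0,0,2],[0,0,0]],[[0,0,0],[0,0,0]],[[0,0,0],[0,0,0]]]'
python3 -m creep '[[[0,0,0],[0,0,0]],[[0,0,0],[0,0,0]],[[0,0,0],[0,0,0]],[[0,0,-8],[0,0,0]],[[0,0,-20],[0,0,0]],[[0,0,-30],[0,0,0]],[[0,0,-30],[0,0,0]],[[0,0,0],[0,0,0]]]' 30 45
python3 - <<'E'
from h import *
c=snap('scene');moved(c)
g=(468.6,-348)
plan((tgt(*g,125,1.65),16))
# measure bB in scene: print enlarged color runs -> detect handle end & tip by depth above board
C=[]
for v in range(140,200):
    for u in range(190,285):
        p=w(c,u,v)
        if p[2]>14 and 300<p[0]<690 and -450<p[1]<-210 and p[2]<45:C.append(p)
C=np.array(C)
for lo,hi in((330,425),(425,515),(515,600),(600,690)):
    q=C[(C[:,0]>lo)&(C[:,0]<hi)];print(lo,len(q),q[:,:2].min(0).round() if len(q) else '',q[:,:2].max(0).round() if len(q) else '',np.median(q,0).round(1) if len(q) else '')
E
```

```text
time: 30.65
tool_pos: [576.7, 112.7, 203.9]
tool_rot: [3.14, -0.0, 1.679]
force: [-0.4, -0.3, -0.6]
grip_width: 0.224
grip_force: 44.9
time: 31.45
tool_pos: [577.2, 112.8, 297.4]
tool_rot: [3.132, -0.0, 1.679]
force: [0.2, 0.1, -0.2]
grip_width: 0.34
grip_force: 0.0
sA (216, 183) diff>50: 390
bB (235, 172) diff>50: 123
sB (248, 160) diff>50: 0
knife (280, 200) diff>50: 0
t 31.5 at [576.9 112.8 294.6] [ 3.135 -0.     1.679] F [-0.3  0.  -0.3] gw 30.2 gf 0.0
16 x [-28.0, -9.5, 0.4] [0.0, -0.0, 0.002]
330 252 [ 358. -407.] [ 404. -252.] [ 389.  -323.4   21.6]
425 317 [ 436. -398.] [ 488. -246.] [ 473.4 -311.3   24.1]
515 0   
600 0
```

```bash
python3 -m creep '[[[-14,-5,0],[0,0,0.001]],[[-28,-9.5,0],[0,0,0.002]],[[-28,-9.5,0],[0,0,0.002]],[[-28,-9.5,0],[0,0,0.002]],[[-28,-9.5,0],[0,0,0.002]],[[-28,-9.5,0],[0,0,0.002]],[[-28,-9.5,0],[0,0,0.002]],[[-28,-9.5,0],[0,0,0.002]],[[-28,-9.5,0],[0,0,0.002]]]' 38
python3 -m creep '[[[-28,-9.5,0],[0,0,0.002]],[[-28,-9.5,0],[0,0,0.002]],[[-28,-9.5,0],[0,0,0.002]],[[-28,-9.5,0],[0,0,0.002]],[[-28,-9.5,0],[0,0,0.002]],[[-28,-9.5,0],[0,0,0.002]],[[-28,-9.5,0],[0,0,0.002]],[[-14,-4.5,0],[0,0,0.001]],[[0,0,0],[0,0,0]],[[0,0,0],[0,0,0]]]'
python3 - <<'E'
from h import *
g=(468.6,-348)
plan((tgt(*g,37,1.65),1))
E
```

```text
time: 32.4
tool_pos: [518.4, -134.0, 288.9]
tool_rot: [-3.138, -0.001, 1.661]
force: [-0.5, -0.2, 0.6]
grip_width: 0.433
grip_force: 0.0
time: 33.4
tool_pos: [466.4, -347.1, 290.1]
tool_rot: [-3.141, -0.002, 1.646]
force: [0.1, 0.5, -0.1]
grip_width: 0.434
grip_force: 0.0
t 33.4 at [ 466.4 -347.1  290.1] [-3.141e+00 -2.000e-03  1.646e+00] F [ 0.1  0.5 -0.1] gw 38.2 gf 0.0
1 x [-1.2, 2.2, 90.1] [-0.001, -0.002, -0.004]
```

```bash
python3 -m creep '[[[-1,2.2,20],[0,0,-0.004]],[[0,0,22],[0,0,0]],[[0,0,22],[0,0,0]],[[0,0,16],[0,0,0]],[[0,0,10],[0,0,0]],[[0,0,0],[0,0,0]],[[0,0,0],[0,0,0]]]'
python3 -m creep '[[[0,0,0],[0,0,0]],[[0,0,0],[0,0,0]],[[0,0,0],[0,0,0]],[[0,0,0],[0,0,0]],[[0,0,0],[0,0,0]],[[0,0,0],[0,0,0]]]' 10 45
python3 -m creep '[[[0,0,-10],[0,0,0]],[[0,0,-20],[0,0,0]],[[0,0,-25],[0,0,0]],[[0,0,-30],[0,0,0]],[[0,0,-30],[0,0,0]],[[0,0,0],[0,0,0]]]'
python3 - <<'E'
from h import *
g=box(-25,28,0)[:2]
plan((tgt(*g,150,BY),16))
c=snap('scene');T=cur()
for s in(10,75,90):
    p=(T@[s,0,175,1])[:3]; u,v=proj(c,p); print(s,p.round(0),'seen',w(c,u,v).round(0))
E
```

```text
time: 34.1
tool_pos: [469.2, -348.2, 201.7]
tool_rot: [3.141, 0.001, 1.651]
force: [-0.9, -1.1, 0.5]
grip_width: 0.435
grip_force: 0.0
time: 34.7
tool_pos: [469.1, -348.5, 201.9]
tool_rot: [3.141, 0.001, 1.651]
force: [-1.2, 0.3, 5.4]
grip_width: 0.226
grip_force: 44.8
time: 35.3
tool_pos: [469.3, -348.7, 321.4]
tool_rot: [3.136, 0.006, 1.651]
force: [0.9, -0.1, -0.4]
grip_width: 0.221
grip_force: 44.8
t 35.3 at [ 469.3 -348.7  321.4] [3.136 0.006 1.651] F [ 0.9 -0.1 -0.4] gw 19.4 gf 44.8
16 x [28.0, 5.8, 0.5] [0.0, 0.0, -0.002]
10 [ 469. -339.  143.] seen [ 477. -332.  150.]
75 [ 464. -274.  143.] seen [ 466. -273.  145.]
90 [ 463. -259.  143.] seen [ 462. -260.  143.]
```

```bash
python3 -m creep '[[[14,3,0.4],[0,0,-0.002]],[[28,5.8,0.4],[0,0,-0.002]],[[28,5.8,0.4],[0,0,-0.002]],[[28,5.8,0.4],[0,0,-0.002]],[[28,5.8,0.4],[0,0,-0.002]],[[28,5.8,0.4],[0,0,-0.002]],[[28,5.8,0.4],[0,0,-0.002]],[[28,5.8,0.4],[0,0,-0.002]],[[28,5.8,0.4],[0,0,-0.002]]]'
python3 -m creep '[[[28,5.8,0.4],[0,0,-0.002]],[[28,5.8,0.4],[0,0,-0.002]],[[28,5.8,0.4],[0,0,-0.002]],[[28,5.8,0.4],[0,0,-0.002]],[[28,5.8,0],[0,0,-0.002]],[[28,5.8,0],[0,0,-0.002]],[[28,5.8,0],[0,0,-0.002]],[[14,3,0],[0,0,0]],[[0,0,0],[0,0,0]],[[0,0,0],[0,0,0]]]'
python3 - <<'E'
from h import *
plan((tgt(*box(-25,28,39),BY),1))
c=snap('scene');T=cur()
for s in(75,90):
    p=(T@[s,0,175,1])[:3]; u,v=proj(c,p); print(s,p.round(0),'seen',w(c,u,v).round(0))
moved(c)
E
```

```text
time: 36.25
tool_pos: [496.5, -104.8, 309.7]
tool_rot: [-3.138, -0.002, 1.669]
force: [1.1, 0.3, -0.1]
grip_width: 0.227
grip_force: 44.8
time: 37.25
tool_pos: [518.2, 106.3, 309.7]
tool_rot: [-3.14, 0.001, 1.683]
force: [0.0, 0.0, -0.8]
grip_width: 0.223
grip_force: 44.8
t 37.2 at [518.2 106.3 309.7] [-3.140e+00  1.000e-03  1.683e+00] F [ 0.   0.  -0.8] gw 19.6 gf 44.8
1 x [-0.3, 2.1, 107.7] [-0.002, 0.001, 0.004]
75 [510. 180. 135.] seen [637. 235. 249.]
90 [508. 195. 135.] seen [605. 235. 221.]
sA (216, 183) diff>50: 410
bB (235, 172) diff>50: 318
sB (248, 160) diff>50: 97
knife (280, 200) diff>50: 0
```

```bash
python3 -m creep '[[[0,2.1,15],[0,0,0.004]],[[0,0,22],[0,0,0]],[[0,0,22],[0,0,0]],[[0,0,20],[0,0,0]],[[0,0,15],[0,0,0]],[[0,0,7],[0,0,0]],[[0,0,5],[0,0,0]],[[0,0,2.5],[0,0,0]],[[0,0,0],[0,0,0]],[[0,0,0],[0,0,0]]]'
python3 - <<'E'
from h import *
plan((tgt(*box(-25,28,39),BY),1))
E
python3 -m creep '[[[0,0,0],[0,0,0]],[[0,0,0],[0,0,0]],[[0,0,0],[0,0,0]],[[0,0,-8],[0,0,0]],[[0,0,-20],[0,0,0]],[[0,0,-30],[0,0,0]],[[0,0,-30],[0,0,0]],[[0,0,0],[0,0,0]]]' 30 45
python3 - <<'E'
from h import *
c=snap('scene');moved(c)
g=(384.2,-352.4)
plan((tgt(*g,125,1.596),18))
C=[]
for v in range(140,200):
    for u in range(190,285):
        p=w(c,u,v)
        if p[2]>14 and 300<p[0]<690 and -450<p[1]<-210 and p[2]<45:C.append(p)
C=np.array(C)
for lo,hi in((330,425),(425,515)):
    q=C[(C[:,0]>lo)&(C[:,0]<hi)];print(lo,len(q),q[:,:2].min(0).round() if len(q) else '',q[:,:2].max(0).round() if len(q) else '')
E
```

```text
time: 38.3
tool_pos: [520.9, 106.8, 203.1]
tool_rot: [3.14, -0.0, 1.679]
force: [0.1, 0.2, -0.6]
grip_width: 0.227
grip_force: 44.8
t 38.3 at [520.9 106.8 203.1] [ 3.14  -0.     1.679] F [ 0.1  0.2 -0.6] gw 20.0 gf 44.8
1 x [-0.6, -0.8, 1.1] [0.001, -0.0, -0.0]
time: 39.1
tool_pos: [521.5, 106.9, 296.2]
tool_rot: [3.132, -0.0, 1.679]
force: [1.1, -0.0, 0.2]
grip_width: 0.34
grip_force: 0.0
sA (216, 183) diff>50: 408
bB (235, 172) diff>50: 317
sB (248, 160) diff>50: 98
knife (280, 200) diff>50: 0
t 39.1 at [521.1 106.8 293.4] [ 3.136 -0.     1.679] F [-0.3 -1.   0.2] gw 30.0 gf 0.0
18 x [-24.9, -9.3, 0.3] [0.0, -0.0, 0.005]
330 254 [ 359. -404.] [ 420. -249.]
425 0
```

```bash
python3 -m creep '[[[-12,-4,0],[0,0,0.003]],[[-25,-9.3,0],[0,0,0.005]],[[-25,-9.3,0],[0,0,0.005]],[[-25,-9.3,0],[0,0,0.005]],[[-25,-9.3,0],[0,0,0.005]],[[-25,-9.3,0],[0,0,0.005]],[[-25,-9.3,0],[0,0,0.005]],[[-25,-9.3,0],[0,0,0.005]],[[-25,-9.3,0],[0,0,0.005]],[[-25,-9.3,0],[0,0,0.005]]]' 38
python3 -m creep '[[[-25,-9.3,0],[0,0,0.005]],[[-25,-9.3,0],[0,0,0.005]],[[-25,-9.3,0],[0,0,0.005]],[[-25,-9.3,0],[0,0,0.005]],[[-25,-9.3,0],[0,0,0.005]],[[-25,-9.3,0],[0,0,0.005]],[[-25,-9.3,0],[0,0,0.005]],[[-25,-9.3,0],[0,0,0.005]],[[-12,-4.5,0],[0,0,0.002]],[[0,0,0],[0,0,0]],[[0,0,0],[0,0,0]]]'
python3 - <<'E'
from h import *
g=(384.2,-352.4)
plan((tgt(*g,37,1.596),1))
E
```

```text
time: 40.15
tool_pos: [452.4, -138.3, 288.2]
tool_rot: [-3.138, -0.001, 1.63]
force: [0.1, -0.2, 0.0]
grip_width: 0.428
grip_force: 0.0
time: 41.25
tool_pos: [383.4, -351.5, 289.4]
tool_rot: [-3.141, -0.002, 1.588]
force: [0.1, -0.1, 0.4]
grip_width: 0.432
grip_force: 0.0
t 41.2 at [ 383.4 -351.5  289.4] [-3.141e+00 -2.000e-03  1.588e+00] F [ 0.1 -0.1  0.4] gw 38.0 gf 0.0
1 x [-1.0, 0.8, 89.4] [-0.001, -0.002, -0.008]
```

```bash
python3 -m creep '[[[-1,0.8,20],[0,0,-0.008]],[[0,0,22],[0,0,0]],[[0,0,22],[0,0,0]],[[0,0,16],[0,0,0]],[[0,0,9],[0,0,0]],[[0,0,0],[0,0,0]],[[0,0,0],[0,0,0]]]'
python3 -m creep '[[[0,0,0],[0,0,0]],[[0,0,0],[0,0,0]],[[0,0,0],[0,0,0]],[[0,0,0],[0,0,0]],[[0,0,0],[0,0,0]],[[0,0,0],[0,0,0]]]' 10 45
python3 -m creep '[[[0,0,-10],[0,0,0]],[[0,0,-20],[0,0,0]],[[0,0,-25],[0,0,0]],[[0,0,-30],[0,0,0]],[[0,0,-30],[0,0,0]],[[0,0,0],[0,0,0]]]'
python3 - <<'E'
from h import *
g=box(-25,84,0)[:2]
plan((tgt(*g,150,BY),18))
c=snap('scene');T=cur()
for s in(75,90):
    p=(T@[s,0,183,1])[:3]; u,v=proj(c,p); print(s,p.round(0),'seen',w(c,u,v).round(0))
E
```

```text
time: 41.95
tool_pos: [384.7, -352.9, 202.0]
tool_rot: [3.141, 0.001, 1.597]
force: [-0.3, 0.4, 0.2]
grip_width: 0.433
grip_force: 0.0
time: 42.55
tool_pos: [384.5, -353.2, 202.1]
tool_rot: [3.141, 0.001, 1.597]
force: [0.1, 0.5, 4.3]
grip_width: 0.222
grip_force: 45.0
time: 43.15
tool_pos: [384.8, -353.3, 321.4]
tool_rot: [3.136, 0.006, 1.597]
force: [-0.0, 0.5, 0.2]
grip_width: 0.226
grip_force: 45.0
t 43.1 at [ 384.8 -353.3  321.4] [3.136 0.006 1.597] F [-0.   0.5  0.2] gw 19.9 gf 45.0
18 x [24.9, 6.1, 0.4] [0.0, 0.0, -0.005]
75 [ 383. -279.  135.] seen [ 388. -275.  139.]
90 [ 383. -264.  135.] seen [ 390. -258.  141.]
```

```bash
python3 -m creep '[[[12,3,0.4],[0,0,-0.002]],[[25,6.1,0.4],[0,0,-0.005]],[[25,6.1,0.4],[0,0,-0.005]],[[25,6.1,0.4],[0,0,-0.005]],[[25,6.1,0.4],[0,0,-0.005]],[[25,6.1,0.4],[0,0,-0.005]],[[25,6.1,0.4],[0,0,-0.005]],[[25,6.1,0.4],[0,0,-0.005]],[[25,6.1,0.4],[0,0,-0.005]],[[25,6.1,0.4],[0,0,-0.005]]]'
python3 -m creep '[[[25,6.1,0],[0,0,-0.005]],[[25,6.1,0],[0,0,-0.005]],[[25,6.1,0],[0,0,-0.005]],[[25,6.1,0],[0,0,-0.005]],[[25,6.1,0],[0,0,-0.005]],[[25,6.1,0],[0,0,-0.005]],[[25,6.1,0],[0,0,-0.005]],[[25,6.1,0],[0,0,-0.005]],[[12,3,0],[0,0,-0.002]],[[0,0,0],[0,0,0]],[[0,0,0],[0,0,0]]]'
python3 - <<'E'
from h import *
plan((tgt(*box(-25,84,39),BY),1))
c=snap('scene');moved(c)
E
```

```text
time: 44.2
tool_pos: [430.7, -111.6, 309.9]
tool_rot: [-3.138, -0.002, 1.644]
force: [-0.5, -0.1, 0.3]
grip_width: 0.216
grip_force: 45.0
time: 45.3
tool_pos: [463.0, 102.1, 311.3]
tool_rot: [-3.14, 0.001, 1.686]
force: [-0.4, -0.6, -1.1]
grip_width: 0.221
grip_force: 45.0
t 45.3 at [463.  102.1 311.3] [-3.140e+00  1.000e-03  1.686e+00] F [-0.4 -0.6 -1.1] gw 19.5 gf 45.0
1 x [-2.1, 1.5, 109.3] [-0.002, 0.001, 0.007]
sA (216, 183) diff>50: 411
bB (235, 172) diff>50: 484
sB (248, 160) diff>50: 378
knife (280, 200) diff>50: 0
```

```bash
python3 -m creep '[[[-2,1.5,16],[0,0,0.007]],[[0,0,22],[0,0,0]],[[0,0,22],[0,0,0]],[[0,0,20],[0,0,0]],[[0,0,15],[0,0,0]],[[0,0,7],[0,0,0]],[[0,0,5],[0,0,0]],[[0,0,3],[0,0,0]],[[0,0,0],[0,0,0]],[[0,0,0],[0,0,0]]]'
python3 -m creep '[[[0,0,0],[0,0,0]],[[0,0,0],[0,0,0]],[[0,0,0],[0,0,0]],[[0,0,-8],[0,0,0]],[[0,0,-20],[0,0,0]],[[0,0,-30],[0,0,0]],[[0,0,-40],[0,0,0]],[[0,0,-40],[0,0,0]],[[0,0,0],[0,0,0]]]' 30 45
python3 -m creep '[[[-20,0,0],[0,0,0]],[[-40,0,0],[0,0,0]],[[-40,0,0],[0,0,0]],[[-40,0,0],[0,0,0]],[[-40,0,0],[0,0,0]],[[-40,0,0],[0,0,0]],[[-40,0,0],[0,0,0]],[[-20,0,0],[0,0,0]],[[0,0,0],[0,0,0]]]'
python3 - <<'E'
from h import *
plan()
snap('scene');c=snap('top');im=c['color'][125:285,210:420];a=cv2.resize(im,None,fx=3.6,fy=3.6,interpolation=cv2.INTER_CUBIC);cv2.imwrite('pics/t11.png',a)
E
```

```text
time: 46.35
tool_pos: [465.2, 100.6, 203.0]
tool_rot: [3.14, -0.0, 1.679]
force: [-0.4, -0.4, -0.9]
grip_width: 0.221
grip_force: 45.0
time: 47.25
tool_pos: [465.5, 100.6, 347.8]
tool_rot: [3.13, -0.0, 1.679]
force: [1.2, -0.2, 0.5]
grip_width: 0.342
grip_force: 0.0
time: 48.15
tool_pos: [494.9, -180.2, 339.5]
tool_rot: [-3.14, -0.0, 1.675]
force: [-0.5, 1.3, -0.1]
grip_width: 0.342
grip_force: 0.0
t 48.1 at [ 494.9 -180.2  339.5] [-3.14  -0.     1.675] F [-0.5  1.3 -0.1] gw 30.1 gf 0.0
```

View pics/t11.png

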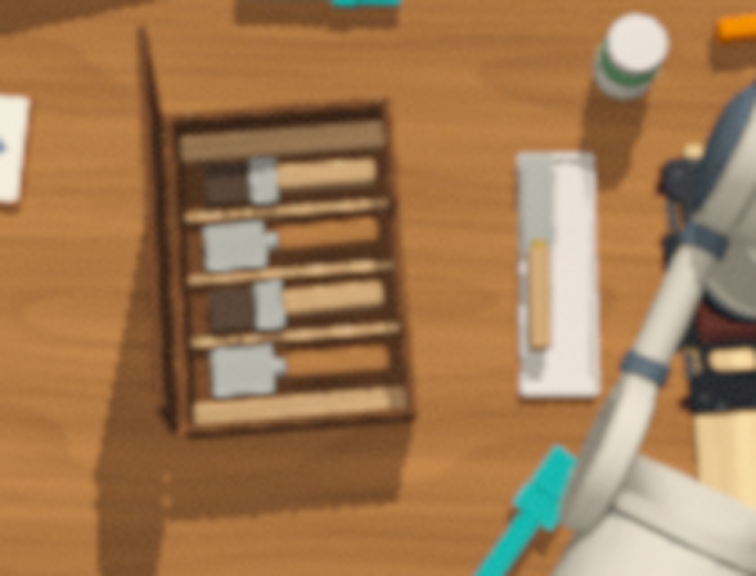

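All four tools are flat in their lanes with heads at the hinge side. The knife handle now sits at (540,293), near the tray's left wall, so it has been knocked. I'll measure it.

```bash
python3 - <<'E'
from h import *
c=load('top')
P=lambda x,y,z:w(c,(x+.5)/3.6-.5+210,(y+.5)/3.6-.5+125,z)
q=np.array([P(*a,8)[:2] for a in((517,153),(595,152),(599,396),(520,397))]).astype(np.float32);m=q.mean(0);print('tray',m,q.round(0).tolist())
for n,a,z in(('hfrontL',(529,241),28),('hfrontR',(548,241),28),('hendL',(530,348),28),('hendR',(550,348),28),('tipL',(521,156),17),('tipR',(551,156),17)):
    p=P(*a,z);print(n,p.round(1),(p[:2]-m).round(1),'depth',w(c,(a[0]+.5)/3.6-.5+210,(a[1]+.5)/3.6-.5+125).round(1))
for y in(260,290,330,200,180):
  print(y,[w(c,x/3.6+210,y/3.6+125).round(1).tolist() for x in(534,540,545)])
s=load('scene')
for k in range(-40,45,20):
    p=(513+k,-87,28);u,v=proj(s,p);print(k,w(s,u,v).round(1))
E
```

```text
tray [555.0302  -99.95491] [[663.0, -63.0], [666.0, -133.0], [447.0, -137.0], [444.0, -68.0]]
hfrontL [577.8 -72.2  28. ] [22.8 27.7] depth [580.  -73.2  18.7]
hfrontR [578.3 -88.8  28. ] [23.3 11.2] depth [581.4 -90.3  14.7]
hendL [483.9 -74.3  28. ] [-71.1  25.7] depth [485.3 -75.2  18.8]
hendR [484.5 -91.4  28. ] [-70.5   8.6] depth [484.5 -91.4  27.8]
tipL [657.6 -65.3  17. ] [102.5  34.7] depth [661.8 -66.6   3.1]
tipR [658.5 -92.   17. ] [103.5   8. ] depth [658.4 -92.   17.2]
260 [[560.3, -78.1, 26.4], [561.7, -83.9, 20.6], [559.6, -87.1, 30.9]]
290 [[533.8, -78.4, 26.3], [534.4, -83.9, 23.9], [533.1, -87.3, 31.3]]
330 [[499.3, -79.1, 23.3], [498.6, -83.7, 29.0], [498.8, -88.0, 28.3]]
200 [[616.1, -78.3, 18.4], [616.9, -83.9, 16.2], [313.2, 42.3, 1161.6]]
180 [[634.2, -78.1, 19.0], [635.2, -83.7, 16.0], [634.7, -87.9, 18.3]]
-40 [ 447.8 -103.9    3.7]
-20 [493.4 -86.7  28.4]
0 [514.2 -86.2  29.2]
20 [532.5 -87.4  27.5]
40 [553.3 -86.8  28.3]
```

The knife is at tray y ≈ +18 mm against the wall, flat (handle top at 28 mm) and inside every tolerance, so I'll leave it. Next I'll close the lid from behind with shut fingers.

```bash
python3 - <<'E'
from h import *
c=load('top')
for y in(-84,-28,28,84):
    print(y,[w(c,*proj(c,box(x,y,30))).round(1)[2] for x in(-55,-35,-15,0)])
s=load('scene')
E
python3 -m creep '[[[0,0,-20],[0,0,0]],[[0,0,-30],[0,0,0]],[[0,0,-30],[0,0,0]],[[0,0,-30],[0,0,0]],[[0,0,-20],[0,0,0]],[[0,0,0],[0,0,0]],[[0,0,0],[0,0,0]]]' 0 20
python3 - <<'E'
from h import *
plan((tgt(*box(155,0,470),BY,off=0),18),(tgt(*box(155,0,385),BY,off=0),4))
E
```

```text
-84 [np.float64(31.9), np.float64(31.3), np.float64(27.2), np.float64(30.9)]
-28 [np.float64(31.6), np.float64(24.9), np.float64(31.5), np.float64(26.7)]
28 [np.float64(32.1), np.float64(32.2), np.float64(26.1), np.float64(29.7)]
84 [np.float64(30.8), np.float64(28.0), np.float64(26.8), np.float64(27.2)]
time: 48.95
tool_pos: [495.3, -176.8, 469.8]
tool_rot: [3.141, -0.0, 1.68]
force: [-0.1, -0.1, -1.6]
grip_width: 0.006
grip_force: 0.0
t 49.0 at [ 495.3 -176.8  469.8] [ 3.141 -0.     1.68 ] F [-0.1 -0.1 -1.6] gw 0.5 gf 0.0
18 x [25.5, 4.6, -0.0] [0.0, -0.0, 0.0]
4 x [0.0, -0.0, 21.2] [-0.0, 0.0, -0.0]
```

```bash
python3 -m creep '[[[13,2.3,-0.3],[0,0,0]],[[25.5,4.6,-0.3],[0,0,0]],[[25.5,4.6,-0.3],[0,0,0]],[[25.5,4.6,-0.3],[0,0,0]],[[25.5,4.6,-0.3],[0,0,0]],[[25.5,4.6,-0.3],[0,0,0]],[[25.5,4.6,-0.3],[0,0,0]],[[25.5,4.6,-0.3],[0,0,0]],[[25.5,4.6,-0.3],[0,0,0]],[[0,0,0],[0,0,0]]]'
python3 -m creep '[[[25.5,4.6,0],[0,0,0]],[[25.5,4.6,0],[0,0,0]],[[25.5,4.6,0],[0,0,0]],[[25.5,4.6,0],[0,0,0]],[[25.5,4.6,0],[0,0,0]],[[25.5,4.6,0],[0,0,0]],[[25.5,4.6,0],[0,0,0]],[[25.5,4.6,0],[0,0,0]],[[25.5,4.6,0],[0,0,0]],[[13,2.3,0],[0,0,0]],[[0,0,0],[0,0,0]],[[0,0,0],[0,0,0]]]'
python3 - <<'E'
from h import *
plan((tgt(*box(155,0,385),BY,off=0),4))
c=snap('scene');
# lid angle: sample lid depth points
pts=[]
for v in range(130,260,3):
    for u in range(345,395,3):
        p=w(c,u,v);e=p[:2]-BC;x=e@[np.cos(BY),np.sin(BY)];y=e@[-np.sin(BY),np.cos(BY)]
        if 60<x<130 and abs(y)<130 and 90<p[2]<262:pts.append((x,p[2]))
pts=np.array(pts);print(len(pts));k=np.polyfit(pts[:,1],pts[:,0],1);print('dx/dz',k,'phi',np.pi/2+np.arctan(k[0]),pts[:,1].max())
E
```

```text
time: 49.95
tool_pos: [510.4, 45.3, 471.1]
tool_rot: [-3.139, -0.001, 1.683]
force: [-0.5, -0.7, 0.1]
grip_width: 0.003
grip_force: 0.0
time: 51.15
tool_pos: [528.0, 287.4, 472.4]
tool_rot: [-3.141, 0.001, 1.679]
force: [-0.6, -0.2, -0.3]
grip_width: 0.003
grip_force: 0.0
t 51.1 at [528.  287.4 472.4] [-3.141e+00  1.000e-03  1.679e+00] F [-0.6 -0.2 -0.3] gw 0.2 gf 0.0
4 x [0.2, 0.2, 21.9] [-0.0, 0.0, -0.0]
178
dx/dz [-1.09770726e-01  1.14623424e+02] phi 1.4614633381963757 259.1811096898855
```

```bash
python3 -m creep '[[[0,0,15],[0,0,0]],[[0,0,20],[0,0,0]],[[0,0,20],[0,0,0]],[[0,0,10],[0,0,0]],[[-20,0,0],[0,0,0]],[[-20,0,0],[0,0,0]],[[-8,0,0],[0,0,0]],[[0,0,0],[0,0,0]],[[0,0,0],[0,0,0]]]'
python3 - <<'E'
from h import *
plan()
T=cur();p=T[:3,3];x0=(p[:2]-BC)@[np.cos(BY),np.sin(BY)];z0=p[2]-182;print(x0,z0)
ph=np.r_[1.42,np.arange(1.36,.05,-.06),.0]
s=165
X=98-s*np.cos(ph)+7*np.sin(ph)+10;Z=60+s*np.sin(ph)+7*np.cos(ph)
D=np.diff(np.c_[np.r_[x0,X],np.r_[z0,Z]],axis=0)
for a,d in zip(ph,D):print(round(a,2),f'[[{d[0]:.1f},0,{-d[1]:.1f}],[0,0,0]],')
E
```

```text
time: 52.1
tool_pos: [533.1, 240.2, 408.4]
tool_rot: [3.141, -0.001, 1.678]
force: [-0.3, 0.0, -0.2]
grip_width: 0.009
grip_force: 0.0
t 52.1 at [533.1 240.2 408.4] [ 3.141e+00 -1.000e-03  1.678e+00] F [-0.3  0.  -0.2] gw 0.8 gf 0.0
106.88154505309448 226.39205526194678
1.42 [[-16.7,0,2.2],[0,0,0]],
1.36 [[-9.8,0,1.4],[0,0,0]],
1.3 [[-9.7,0,2.0],[0,0,0]],
1.24 [[-9.6,0,2.5],[0,0,0]],
1.18 [[-9.4,0,3.1],[0,0,0]],
1.12 [[-9.2,0,3.7],[0,0,0]],
1.06 [[-9.0,0,4.2],[0,0,0]],
1.0 [[-8.7,0,4.7],[0,0,0]],
0.94 [[-8.4,0,5.2],[0,0,0]],
0.88 [[-8.1,0,5.7],[0,0,0]],
0.82 [[-7.7,0,6.2],[0,0,0]],
0.76 [[-7.3,0,6.7],[0,0,0]],
0.7 [[-6.9,0,7.1],[0,0,0]],
0.64 [[-6.5,0,7.5],[0,0,0]],
0.58 [[-6.0,0,7.9],[0,0,0]],
0.52 [[-5.5,0,8.2],[0,0,0]],
0.46 [[-5.0,0,8.5],[0,0,0]],
0.4 [[-4.5,0,8.8],[0,0,0]],
0.34 [[-4.0,0,9.1],[0,0,0]],
0.28 [[-3.4,0,9.3],[0,0,0]],
0.22 [[-2.9,0,9.5],[0,0,0]],
0.16 [[-2.3,0,9.6],[0,0,0]],
0.1 [[-1.7,0,9.8],[0,0,0]],
0.0 [[-1.5,0,16.4],[0,0,0]],
```

```bash
python3 -m creep '[[[-8,0,1],[0,0,0]],[[-9,0,1.5],[0,0,0]],[[-9.5,0,1.5],[0,0,0]],[[-9.7,0,2],[0,0,0]],[[-9.6,0,2.5],[0,0,0]],[[-9.4,0,3],[0,0,0]],[[-9.2,0,3.7],[0,0,0]],[[-9,0,4.2],[0,0,0]],[[-8.7,0,4.7],[0,0,0]]]'
python3 -m creep '[[[-8.4,0,5.2],[0,0,0]],[[-8.1,0,5.7],[0,0,0]],[[-7.7,0,6.2],[0,0,0]],[[-7.3,0,6.7],[0,0,0]],[[-6.9,0,7.1],[0,0,0]],[[-6.5,0,7.5],[0,0,0]],[[-6,0,7.9],[0,0,0]]]'
python3 - <<'E'
from h import *
plan()
T=cur();p=T[:3,3];x0=(p[:2]-BC)@[np.cos(BY),np.sin(BY)];z0=p[2]-182;print(x0,z0)
c=snap('scene')
pts=[]
for v in range(130,270,2):
    for u in range(290,395,2):
        p=w(c,u,v);e=p[:2]-BC;x=e@[np.cos(BY),np.sin(BY)];y=e@[-np.sin(BY),np.cos(BY)]
        if -95<x<90 and 40<abs(y)<130 and 75<p[2]<262 :pts.append((x-98,p[2]-60))
pts=np.array(pts);a=np.arctan2(pts[:,1],-pts[:,0]);print(len(pts),np.percentile(a,[10,50,90]))
E
```

```text
time: 53.0
tool_pos: [542.0, 157.8, 383.3]
tool_rot: [-3.141, -0.0, 1.679]
force: [0.1, 1.5, -0.7]
grip_width: 0.007
grip_force: 0.5
time: 53.7
tool_pos: [547.5, 107.4, 336.9]
tool_rot: [3.142, 0.0, 1.679]
force: [0.9, 1.4, -0.4]
grip_width: 0.006
grip_force: 0.3
t 53.7 at [547.5 107.4 336.9] [3.142 0.    1.679] F [ 0.9  1.4 -0.4] gw 0.6 gf 0.3
-26.68922671365023 154.89240714169978
668 [0.6104809  0.66003105 0.96502393]
```

```bash
python3 -m creep '[[[-5.5,0,8.2],[0,0,0]],[[-5,0,8.5],[0,0,0]],[[-4.5,0,8.8],[0,0,0]],[[-4,0,9.1],[0,0,0]],[[-3.4,0,9.3],[0,0,0]],[[-2.9,0,9.5],[0,0,0]],[[-2.3,0,9.6],[0,0,0]],[[-1.5,0,7],[0,0,0]]]'
python3 -m creep '[[[-1,0,5],[0,0,0]],[[0,0,4],[0,0,0]],[[0,0,3],[0,0,0]],[[0,0,2],[0,0,0]],[[0,0,0],[0,0,0]]]'
python3 - <<'E'
from h import *
plan()
E
```

```text
time: 54.55
tool_pos: [550.5, 78.8, 266.3]
tool_rot: [-3.141, 0.0, 1.679]
force: [0.4, -0.4, 0.5]
grip_width: 0.001
grip_force: 0.2
time: 55.05
tool_pos: [550.7, 78.1, 253.4]
tool_rot: [-3.142, -0.0, 1.679]
force: [0.1, -0.2, -0.5]
grip_width: 0.004
grip_force: 0.0
t 55.0 at [550.7  78.1 253.4] [-3.142 -0.     1.679] F [ 0.1 -0.2 -0.5] gw 0.4 gf 0.0
```

```bash
python3 -m creep '[[[0,0,1.5],[0,0,0]],[[0,0,1.5],[0,0,0]],[[0,0,0],[0,0,0]]]'
python3 -m creep '[[[0,0,1],[0,0,0]],[[0,0,0],[0,0,0]]]'
python3 -m creep '[[[0,0,1],[0,0,0]],[[0,0,0],[0,0,0]]]'
```

```text
time: 55.35
tool_pos: [550.7, 78.0, 250.4]
tool_rot: [-3.142, -0.0, 1.679]
force: [-0.0, 0.0, -0.8]
grip_width: 0.004
grip_force: 0.0
time: 55.55
tool_pos: [550.7, 78.1, 249.9]
tool_rot: [3.141, -0.0, 1.679]
force: [-0.5, 0.5, 2.1]
grip_width: 0.006
grip_force: 1.1
time: 55.75
tool_pos: [550.7, 78.1, 249.8]
tool_rot: [3.141, -0.0, 1.679]
force: [-2.1, -0.1, 6.4]
grip_width: 0.006
grip_force: 3.3
```

```bash
python3 -m creep '[[[0,0,0.7],[0,0,0]],[[0,0,0],[0,0,0]]]'
python3 -m creep '[[[0,0,-8],[0,0,0]],[[0,0,-20],[0,0,0]],[[0,0,-40],[0,0,0]],[[0,0,-40],[0,0,0]],[[-40,0,-20],[0,0,0]],[[-40,0,0],[0,0,0]],[[-40,0,0],[0,0,0]],[[-40,0,0],[0,0,0]],[[-20,0,0],[0,0,0]],[[0,0,0],[0,0,0]],[[0,0,0],[0,0,0]]]'
python3 - <<'E'
from h import *
plan()
for n in('scene','top'):
    c=snap(n);p=[]
    for X in range(-90,91,6):
        for Y in range(-130,131,10):
            q=w(c,*proj(c,box(X,Y,67)))
            if 55<q[2]<90:p.append((X,Y,q[2]))
    p=np.array(p);A=np.c_[p[:,:2],np.ones(len(p))];print(n,len(p),np.linalg.lstsq(A,p[:,2],rcond=None)[0].round(4),[p[abs(p[:,0]-x)<15][:,2].mean().round(1) for x in(-80,0,80)])
s=load('scene');TOOLS.clear();TOOLS['knife']=(530,-82)
for k in(-30,0,30,60,100):print('knife',w(s,*proj(s,(530+k,-82,28 if k<45 else 17.5))).round(1))
E
```

```text
time: 55.95
tool_pos: [550.6, 78.1, 249.7]
tool_rot: [3.14, -0.0, 1.679]
force: [-5.4, -0.9, 9.2]
grip_width: 0.008
grip_force: 4.7
time: 57.05
tool_pos: [570.1, -100.9, 375.6]
tool_rot: [-3.141, -0.001, 1.678]
force: [0.6, -0.2, -0.6]
grip_width: 0.005
grip_force: 0.0
t 57.0 at [ 570.1 -100.9  375.6] [-3.141e+00 -1.000e-03  1.678e+00] F [ 0.6 -0.2 -0.6] gw 0.4 gf 0.0
scene 832 [9.00000e-04 2.70000e-03 6.75793e+01] [np.float64(67.7), np.float64(67.6), np.float64(67.8)]
top 832 [-1.30000e-03 -1.00000e-04  6.64875e+01] [np.float64(67.0), np.float64(65.9), np.float64(66.4)]
knife [502.  -80.6  30. ]
knife [526.9 -84.2  24.9]
knife [556.6 -84.5  24.4]
knife [589.8 -82.2  17.2]
knife [629.  -82.8  16.3]
```

The lid measures level at 67 mm, so it is shut. The knife is flat in its tray and the robot is clear. Handing in.

```bash
python3 -c "
from cell import ctrl
print(ctrl.job_done())"
```

```text
the job is handed in; nothing more can be done
None
```

I handed the job in at about 57 s of robot time; the hand-in returned no verdict. The blade opened the lid, all four tools lie in their lanes with heads to the hinge, the knife is flat in its tray (knocked about 18 mm off the tray's centre line during the run, but within limits), and the lid is shut.

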